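Set up the bending jig with rollers, test bar and dead weights

TASK

Set up the small bending jig: press both steel support rollers down into its sprung fork clips until they are fully home, then lay the grey test bar flat and square across the middle of the two rollers, and then swing the load arm over and lower it so that its nose rests on the bar. Finally put every brass ring weight on the post of the arm, and leave the other things on the bench where they are.

Things in the scene. Friction and masses are not known exactly. Their poses are not given: they have to be found in the camera images.
- jig: Bending jig fixed on the bench: aluminium base plate 150 (x) by 230 (y) by 12 mm, y from -95 to +135 mm. Origin on the bench, midway between the two roller seats; z up; x runs from the near to the far seat, y to the left along the rollers, towards the arm's hinge. Four dark forks at x = -40 and +40, y = -38 and +38 mm, each 12 mm wide along y (64 mm free between), reaching z = 70 mm.
- seat_near (a point): Where the middle of a roller is when fully home in the seat nearer the robot: jig x = -40, y = 0, z = 50 mm, axes as the jig's. Its forks have a fixed prong towards the jig's middle and a sprung hinged jaw outside; slot 13.5 mm for the 12 mm shank. The roller goes in from above, along the jig's y, pushed about 20 mm past the jaws with 8 to 20 N. 32 mm free below it. Either roller fits.
- seat_far (a point): The same for the seat farther from the robot: jig x = +40, y = 0, z = 50 mm. In both seats the jaws give way outward and snap back over the roller.
- bar_place (a point): Where the centre of the test bar belongs: jig x = 0, y = 0, z = 60 mm (the bar lies on the rollers, whose tops are at 56 mm), bar's length along the jig's x; axes as the jig's.
- jaw_near_right (a joint): Sprung jaw of the near seat, right fork: hinge angle (rad), 0 = closed, grows as it is pushed outward; about 0.2 while a roller passes; springs back to 0 by itself.
- jaw_near_left (a joint): Sprung jaw of the near seat, left fork: hinge angle (rad), 0 = closed, grows as it is pushed outward; about 0.2 while a roller passes; springs back to 0 by itself.
- jaw_far_right (a joint): Sprung jaw of the far seat, right fork: hinge angle (rad), 0 = closed, grows as it is pushed outward; about 0.2 while a roller passes; springs back to 0 by itself.
- jaw_far_left (a joint): Sprung jaw of the far seat, left fork: hinge angle (rad), 0 = closed, grows as it is pushed outward; about 0.2 while a roller passes; springs back to 0 by itself.
- load_hinge (a point): Middle of the load arm's hinge axis, on a pedestal (x within +-18 mm, 90 mm high) at jig x = 0, y = +100, z = 78 mm; the axis runs along the jig's x.
- load_arm (a joint): Angle (rad) of the load arm, an aluminium bar 18 mm wide, 8 thick, 229 long from the hinge. 0 = level, nose on the 8 mm test bar; 1.55 to 1.75 = standing up (stop at 1.78). It swings over to the jig's right (-y) and down. Damped, with slight friction: stays near upright, sinks by its weight (0.15 kg) once it leans inward. With no bar under it, it goes down to about -0.08.
- load_handle (a point): Grip point of the arm's round handle: a dark rod 10 mm thick, sticking out 43 mm from the arm's near side parallel to the jig's x, 225 mm from the hinge; the point is 25 mm from the arm's side, at jig x = -34 mm. Pinched from above, fingers on its +y and -y sides, it turns between them as the arm swings. Arm down: 78 mm above the bench; upright: about 300 mm.
- post_base (a point): Foot of the weight post on the arm: centre of the collar face (22 mm across) where the lowest ring rests; z along the post to its tip. Post 8 mm thick, 55 mm long, tapered over the last 8 mm; 185 mm from the hinge. Arm down: 85 mm above the bench at jig x = 0, y = -85 mm, and fingers that close along the jig's x are free beside the arm.
- roller_a_mid (a point): Centre of a steel support roller: round shank 12 mm thick and 100 mm long along its y axis, with a 14 mm square dark block, 12 mm long, at each end (124 mm over all), so that it does not roll. 0.11 kg. Lies on the bench to the robot's right, centre 7 mm high.
- roller_b_mid (a point): Centre of the second roller, the same as the first.
- test_bar_mid (a point): Centre of the grey plastic test bar, 130 (its x) by 24 (its y) by 8 mm (its z), 0.035 kg; lies flat on the bench in front of the jig.
- ring_0_mid (a point): Centre of a brass ring weight: 44 mm across, 10 mm thick, hole 14 mm, 0.10 kg; z along the hole. Lies flat on the bench to the robot's left. Two to four of these rings are present.
- ring_1_mid (a point): Centre of a brass ring weight: 44 mm across, 10 mm thick, hole 14 mm, 0.10 kg; z along the hole. Lies flat on the bench to the robot's left. Two to four of these rings are present.
- ring_2_mid (a point): Centre of a brass ring weight: 44 mm across, 10 mm thick, hole 14 mm, 0.10 kg; z along the hole. Lies flat on the bench to the robot's left. Two to four of these rings are present.
- ring_3_mid (a point): Centre of a brass ring weight: 44 mm across, 10 mm thick, hole 14 mm, 0.10 kg; z along the hole. Lies flat on the bench to the robot's left. Two to four of these rings are present.
- foam_piece: Bystander: white foam strip with wide ends, 31 x 120 x 11 mm, on the bench between the test bar and the ring weights. Origin at the underside.
- notes: Bystander: yellow note pad, 58 x 81 x 14 mm, between the test bar and the rollers. Origin at the underside.
- small_vial: Bystander: small dark bottle, 27 mm across, 58 mm high, behind the rollers. Origin at the underside.
Not all that is in view belongs to the job. Leave any purple or red look-alike of the part that bears test_bar_mid alone.

How it is judged:
By the outcome, as a careful person would: the job done as asked, in the order asked, and still so for the second after the job is handed in, with the robot touching nothing.
Of ring_0, ring_1, ring_2, ring_3 only 2 to 4 are there at a start; the rules pass over those that are not, and their reading is None.
At some moment in a run one of ring_0, ring_1, ring_2, ring_3 may be knocked a few centimetres aside while the robot is not near it.
Once in a run the grip may slacken for a moment while it holds something.
It also fails if it takes over 210 s, if anything falls off the work surface, if the arm or the gripper's body presses on something with over 40 N, if the wrist force passes 120 N, or if a joint passes its speed limit or range.

ROBOT

A 6-joint arm with a two-finger parallel gripper is mounted at the origin on a cart in front of the work surface, level with it; the furniture and walls round the work are solid. World frame = base frame: x ahead of the robot, y to its left, z up, the work surface at z = 0. Lengths are in m, angles in degrees, forces in N, time in s.
With the tool pointing down it reaches from about 0.4 to 0.825 m from the base axis. Payload 7 kg.
Tool frame: the origin (TCP) lies midway between the tips of the shut fingers; the grasp point (between the pads) lies 19 mm behind it; x points along the fingers, z is the direction in which the jaws open and shut, and the axes are right-handed (so a half turn about x gives the same grasp; the last joint's range is limited). The gripper opens to 88 mm and grips with 3 to 60 N. Pads are 19 mm wide; open, the fingers measure 130 mm over their backs; the gripper's body (78 mm by 193 mm) begins 47 mm behind the grasp point.
Start: joints at [86.236, 20.546, 0.682, 0, -70.136, -16.507], TCP at [0.234, 0.633, 0.227] pointing down, gripper open.
Joint ranges: [-176.03, 176.03], [-82.01, 121.73], [-58.28, 71.71], [-173.87, 95.51], [-174.79, -0.11], [-173.66, 173.66]. Speed limits (degrees/s): [136.94, 136.94, 172.46, 180, 180, 180].

INTERFACE

Orientations are given as [roll, pitch, yaw] about the fixed x, y, z axes, in that order (R = Rz(yaw) Ry(pitch) Rx(roll)).
In Python, from plant import ctrl gives the robot as it stands. The module is installed in compiled form; this text tells all that it offers.
- The arm moves only by the tool servo_tool, never from a script. Its argument "deltas" is a list of rows, each a list of 3 entries, a list of its own where there are three numbers: the turn, a rotation vector about the tool's x, y, z in degrees, then the shift along the tool's x, y, z in cm, then the finger opening in cm, from 0 to 8.76. A call has 1 to 5 rows; each row is the pose to reach, as a shift and turn from the pose measured when the call began, along the tool's axes at that moment; what a row does not reach only later rows make up. A row lasts 1/10 s, in which the tool goes at most 50 mm and 8.59 degrees, less where a joint would pass 70% of its speed; a pose out of reach is approached as far as the arm can. A call with a gripper value outside its range is refused whole. The fingers move at their own pace and stop on an object; the grip force is fixed at half the most. Time passes only in rows, so rows that repeat a pose let the fingers close. It gives the time, the measured TCP pose, the force and the opening at its end, in the units of the state.
- ctrl.get_obs(): the state, without advancing time (a new reading comes with each control period).
- ctrl.snapshot(name): name is "side" or "top"; returns a dict with "image" (400x640x3 uint8, red, green, blue), "vertical_fov" (degrees; the focal length in pixels is half the picture's height over the tangent of half this angle, whatever the lens; pixels are square), "cx", "cy" (the principal point, pixels), "k1" (the pictures are not rectified: a ray, as slopes to the right and down, at radius r is drawn at 1 + k1 r^2 times it, then the intrinsics apply), "rvec" (rotation vector, rad) and "tvec" (3), from world to camera coordinates, as OpenCV has them. Camera axes: x right, y down, z forward; pixel columns grow to the right and rows downward; lengths in m; the calibration is good to about 2 mm. A picture is of the moment at which its call begins. There is no depth.
- ctrl.close_job(): hands the job in, once; it reports no verdict.
The state is a dict: "clock": time; "joint_pos": joint angles; "qvel": joint speeds; "tau": joint torques, N m; "tool_pos": TCP position; "orientation": TCP orientation; "force": force on the tool from outside, world axes, zero at the start; "moment": the same for the moment, N m; "opening": finger opening in m.
Only numpy, scipy, OpenCV 4.12 (cv2) and the standard library are available. Lean on these libraries where they do the work, as an engineer would, in place of code of your own. Each camera call takes 0.05 s, during which the arm holds its last target. There are 200 camera calls.

## Working session

There is one attempt and no reset: what is moved stays moved. The work goes in short steps, Python scripts to look and compute and a tool call to move; the robot and the scene stay as the last step left them, time stands still between calls to the robot, and variables do not carry over. Pictures are saved under pics/ and viewed, on a budget of 14 in all, crops included, one or two more only if the job needs it, and the job is handed in when it is done.

Besides the shell and the picture viewer there is one more tool, called after "Emit:" by a JSON object that holds its "api" and its "payload", one argument or row to a line. servo_tool: Moves the arm, as the interface text tells. Its arguments: {"type":"object","properties":{"deltas":{"type":"array","items":{"type":"array"}}},"required":["deltas"]}

```bash
mkdir -p pics
cat > h.py <<'E'
import numpy as np, cv2, pickle
from scipy.spatial.transform import Rotation as R
from plant import ctrl
def snap(cam,name):
    s=ctrl.snapshot(cam); cv2.imwrite(f'pics/{name}.png',s['image'][:,:,::-1]); pickle.dump(s,open(f'pics/{name}.pkl','wb')); return s
def load(n): return pickle.load(open(f'pics/{n}.pkl','rb'))
def K(s):
    f=200/np.tan(np.radians(s['vertical_fov'])/2); return np.array([[f,0,s['cx']],[0,f,s['cy']],[0,0,1.]]),np.array([s['k1'],0,0,0.])
def proj(s,P):
    k,d=K(s); return cv2.projectPoints(np.atleast_2d(np.array(P,float)),np.array(s['rvec'],float),np.array(s['tvec'],float),k,d)[0].reshape(-1,2)
def ray(s,uv):
    k,d=K(s); p=cv2.undistortPoints(np.array(uv,float).reshape(-1,1,2),k,d).reshape(-1,2)
    M=cv2.Rodrigues(np.array(s['rvec'],float))[0]; D=np.c_[p,np.ones(len(p))]@M; return -M.T@np.array(s['tvec'],float).ravel(),D/np.linalg.norm(D,axis=1)[:,None]
def onz(s,uv,z):
    o,D=ray(s,uv); return o+D*((z-o[2])/D[:,2])[:,None]
def tri(s1,a,s2,b):
    o1,d1=ray(s1,a);o2,d2=ray(s2,b);out=[]
    for u,v in zip(d1,d2):
        A=np.c_[u,-v]; t=np.linalg.lstsq(A,o2-o1,rcond=None)[0]; p=o1+u*t[0];q=o2+v*t[1]; out.append(np.r_[(p+q)/2,np.linalg.norm(p-q)])
    return np.array(out)
def crop(n,x,y,w,h,k,out):
    im=cv2.imread(f'pics/{n}.png')[y:y+h,x:x+w]; cv2.imwrite(f'pics/{out}.png',cv2.resize(im,None,fx=k,fy=k,interpolation=cv2.INTER_CUBIC))
def st():
    o=ctrl.get_obs(); print({k:np.round(v,4).tolist() for k,v in o.items() if k!='tau'}); return o
E
python3 - <<'E'
from h import *
o=st(); print(R.from_euler('xyz',o['orientation'],degrees=True).as_matrix().round(3))
for c in('top','side'):
    s=snap(c,c+'0'); M=cv2.Rodrigues(np.array(s['rvec'],float))[0]; print(c,s['vertical_fov'],s['cx'],s['cy'],s['k1'],(-M.T@np.array(s['tvec']).ravel()).round(3),M[2].round(3))
a=cv2.imread('pics/top0.png');b=cv2.imread('pics/side0.png')
cv2.imwrite('pics/both.png',cv2.resize(np.vstack([a,b]),None,fx=.75,fy=.75))
E
```

```text
{'clock': 0.0, 'joint_pos': [86.2348, 20.5916, 0.6323, -0.0188, -70.135, -16.508], 'qvel': [-0.0165, -0.0397, 0.0681, 0.0733, 0.0918, 0.0718], 'tool_pos': [0.2337, 0.6327, 0.2256], 'orientation': [5.892, 89.9042, -104.3876], 'force': [-0.5973, -1.068, -0.4261], 'moment': [0.0245, 0.0105, -0.0105], 'opening': 0.0878}
[[-0.     0.938 -0.347]
 [-0.002 -0.347 -0.938]
 [-1.     0.     0.002]]
top 46.011600085429244 326.1008451919381 203.7274437053573 -0.005366254228874614 [0.311 0.081 1.726] [ 0.165 -0.017 -0.986]
side 51.57298807508171 320.98124273756986 194.967906088181 0.0009158538990245354 [ 0.577 -0.613  1.327] [-0.015  0.469 -0.883]
```

View pics/top0.png

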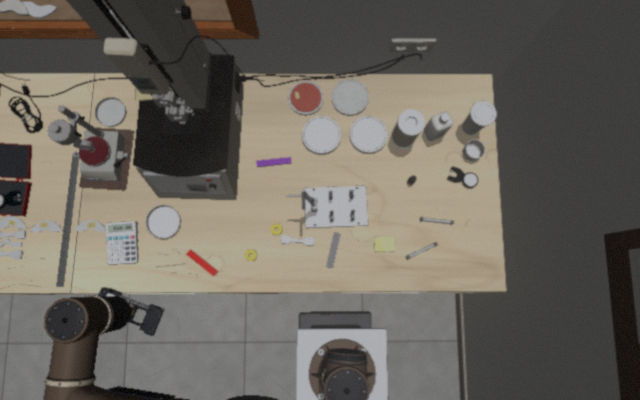

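View pics/side0.png

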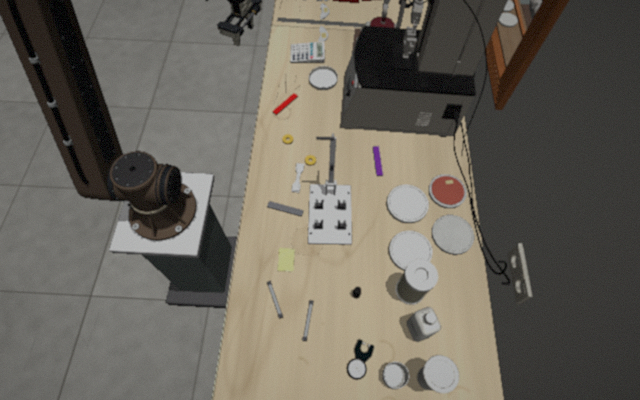

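Top: candidates – grey bar (333,250), purple look-alike (274,161), red look-alike (202,262); rollers (436,220) and (421,250); rings (277,229) and (250,255); jig (336,207). The grey bar is the one. Close crops next.

Run:
```python
from h import *
crop('top0',235,160,230,130,3.4,'ctop'); 
im=cv2.imread('pics/side0.png')[120:350,235:385]; im=cv2.rotate(im,cv2.ROTATE_90_COUNTERCLOCKWISE); cv2.imwrite('pics/cside.png',cv2.resize(im,None,fx=3.4,fy=3.4,interpolation=cv2.INTER_CUBIC))
```

```text
(no output)
```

View pics/ctop.png

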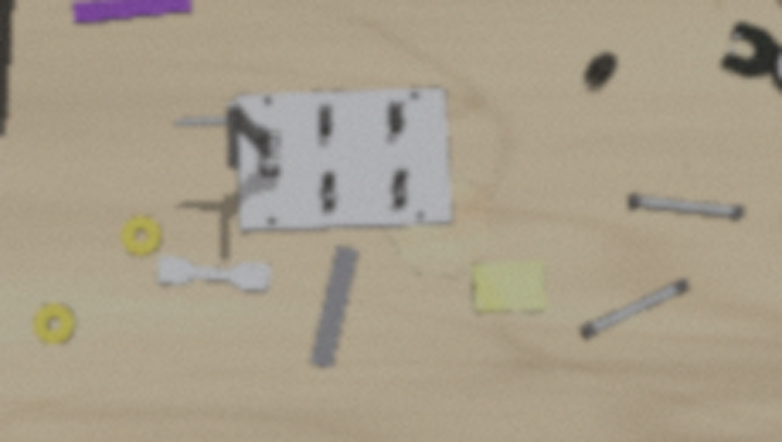

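View pics/cside.png

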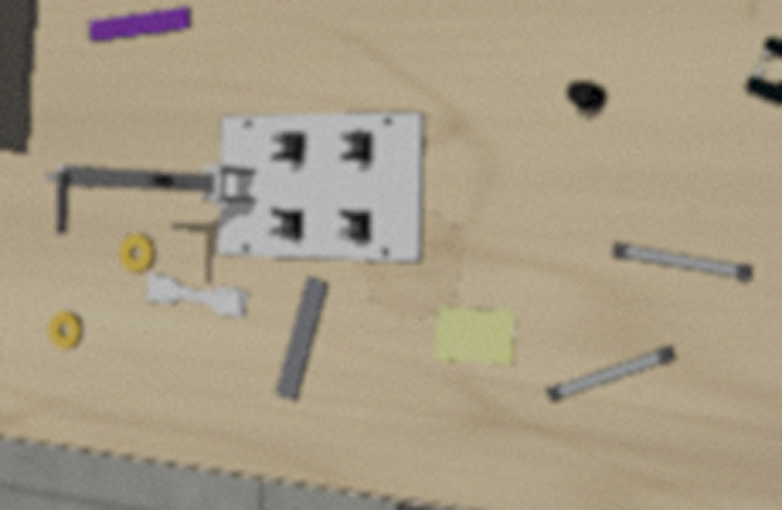

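```bash
cat > fit.py <<'E'
from h import *
from scipy.optimize import least_squares
from scipy.ndimage import map_coordinates
def rect(x0,x1,y0,y1,n=25):
    t=np.linspace(.04,.96,n); a=lambda p,q:np.array(p)+(np.array(q)-np.array(p))*t[:,None]
    c=[(x0,y0),(x1,y0),(x1,y1),(x0,y1)]; return np.vstack([a(c[i],c[(i+1)%4]) for i in range(4)])
def circ(r,n=40):
    t=np.linspace(0,2*np.pi,n,endpoint=False); return r*np.c_[np.cos(t),np.sin(t)]
def place(p,q,z):
    c,s=np.cos(p[2]),np.sin(p[2]); return np.c_[p[0]+c*q[:,0]-s*q[:,1],p[1]+s*q[:,0]+c*q[:,1],np.full(len(q),z)]
def normals(uv,uv2): 
    d=uv2-uv; return d/np.linalg.norm(d,axis=1)[:,None]
def fit(names,q,z,p0,w=3.0,it=6,yaw=True):
    p=np.array(p0,float); ss=[load(n) for n in names]; ims=[cv2.GaussianBlur(s['image'].astype(np.float32),(0,0),.7) for s in ss]
    cen=q.mean(0); out=cen+(q-cen)*1.0
    # outward normal in model: from finite tangent
    tang=np.roll(q,-1,0)-np.roll(q,1,0); nrm=np.c_[tang[:,1],-tang[:,0]]; nrm/=np.linalg.norm(nrm,axis=1)[:,None]+1e-12
    good=np.abs(np.linalg.norm(tang,axis=1)-np.median(np.linalg.norm(tang,axis=1)))<.3*np.median(np.linalg.norm(tang,axis=1))
    q=q[good]; nrm=nrm[good]
    for k in range(it):
        ww=max(w*(.75**k),1.5); obs=[]
        for s,im in zip(ss,ims):
            uv=proj(s,place(p,q,z)); n=normals(uv,proj(s,place(p,q+nrm*.005,z))); t=np.arange(-ww,ww+.01,.2)
            P=uv[:,None]+n[:,None]*t[None,:,None]
            v=np.stack([map_coordinates(im[:,:,c],[P[...,1],P[...,0]],order=1) for c in range(3)],-1)
            g=np.abs(np.gradient(v,axis=1)).sum(-1)**2; i=g.argmax(1); m=g>.5*g.max(1)[:,None]; wt=g*m
            obs.append((s,uv+n*((wt*t).sum(1)/wt.sum(1))[:,None],n))
        def res(pp):
            pp=pp if yaw else np.r_[pp,0]
            return np.concatenate([((proj(s,place(pp,q,z))-u)*n).sum(1) for s,u,n in obs])
        x0=p if yaw else p[:2]
        r=least_squares(res,x0,loss='soft_l1',f_scale=.3); p=r.x if yaw else np.r_[r.x,0]
    return p,np.sqrt(np.median(r.fun**2))
E
cat > m1.py <<'E'
from fit import *
s1,s2=load('top0'),load('side0')
T=lambda a:(np.array(a,float)+.5)/3.4-.5+[235,160]
def S(a):
    r=(np.array(a,float)+.5)/3.4-.5; return np.c_[235+149-r[:,1],120+r[:,0]]
tt=dict(plate=[(240,95),(445,88),(452,222),(241,230)],ra=[(628,201),(745,212)],rb=[(581,331),(689,285)],bar=[(334,307)],rings=[(141,236),(54,324)],forks=[(325,122),(396,122),(328,190),(400,190)])
sd=dict(plate=[(222,115),(423,113),(421,262),(219,257)],ra=[(613,250),(752,272)],rb=[(547,395),(675,353)],bar=[(302,339)],rings=[(137,253),(65,330)],forks=[(290,148),(358,148),(290,224),(358,226)])
X={}
for k in tt: X[k]=tri(s1,T(tt[k]),s2,S(sd[k])); print(k,X[k].round(4).tolist())
P=X['plate']; d=(P[0]+P[3]-P[1]-P[2])[:2]; yaw=np.arctan2(-d[0],d[1]); c=P[:,:2].mean(0); ey=np.array([-np.sin(yaw),np.cos(yaw)])
c=c-.02*ey
for nm in(['top0'],['side0'],['top0','side0']):
    def pr(l,r): p,e=r; print(nm,l,p[:2].round(4),np.degrees(p[2]).round(2),round(e,2)); return p
    pr('plate',fit(nm,rect(-.075,.075,-.095,.135),.012,[*c,yaw],w=4))
    b=X['bar'][0]; pr('bar',fit(nm,rect(-.065,.065,-.012,.012),.008,[b[0],b[1],np.radians(-13)],w=3))
    for k in('ra','rb'):
        e=X[k]; d=(e[0]-e[1]); pr(k,fit(nm,rect(-.0065,.0065,-.062,.062),.008,[*e[:,:2].mean(0),np.arctan2(-d[0],d[1])],w=2.5))
    for i in(0,1): pr('ring',fit(nm,circ(.022),.0095,[*X['rings'][i][:2],0],yaw=False))
E
python3 m1.py
```

```text
plate [[0.6586, 0.1293, 0.018, 0.0021], [0.6669, -0.0953, 0.0089, 0.0006], [0.5187, -0.1007, 0.0072, 0.0019], [0.5091, 0.1271, 0.0143, 0.0027]]
ra [[0.5421, -0.2919, 0.0092, 0.0001], [0.5299, -0.4175, 0.0136, 0.0014]]
rb [[0.4009, -0.2367, 0.0097, 0.0018], [0.4512, -0.3541, 0.0105, 0.0012]]
bar [[0.4284, 0.0277, 0.0044, 0.0001]]
rings [[0.505, 0.2353, 0.0071, 0.0001], [0.4108, 0.3265, 0.0084, 0.0003]]
forks [[0.6254, 0.0375, 0.0353, 0.0018], [0.6266, -0.0387, 0.0344, 0.004], [0.5495, 0.034, 0.0348, 0.0026], [0.5506, -0.0426, 0.0348, 0.0002]]
['top0'] plate [ 0.5907 -0.0011] 2.83 0.57
['top0'] bar [0.4278 0.0281] -13.55 0.27Traceback (most recent call last):
  File "m1.py", line 17, in <module>
    e=X[k]; d=(e[0]-e[1]); pr(k,fit(nm,rect(-.0065,.0065,-.062,.062),.008,[*e[:,:2].mean(0),np.arctan2(-d[0],d[1])],w=2.5))
                                ~~~^^^^^^^^^^^^^^^^^^^^^^^^^^^^^^^^^^^^^^^^^^^^^^^^^^^^^^^^^^^^^^^^^^^^^^^^^^^^^^^^^^^^^^^
  File "fit.py", line 23, in fit
    uv=proj(s,place(p,q,z)); n=normals(uv,proj(s,place(p,q+nrm*.005,z))); t=np.arange(-ww,ww+.01,.2)
  File "h.py", line 10, in proj
    k,d=K(s); return cv2.projectPoints(np.atleast_2d(np.array(P,float)),np.array(s['rvec'],float),np.array(s['tvec'],float),k,d)[0].reshape(-1,2)
                     ^^^^^^^^^^^^^^^^^^^^^^^^^^^^^^^^^^^^^^^^^^^^^^^^^^^^^^^^^^^^^^^^^^^^^^^^^^^^^^^^^^^^^^^^^^^^^^^^^^^^^^^^^^^^^^^^^^^^^^
AttributeError: 'NoneType' object has no attribute 'reshape'
```

```bash
python3 - <<'E'
s=open('fit.py').read()
s=s.replace("return np.vstack([a(c[i],c[(i+1)%4]) for i in range(4)])","return np.vstack([a(c[i],c[(i+1)%4]) for i in range(4)]),np.repeat([(0,-1.),(1,0),(0,1),(-1,0)],n,0)")
s=s.replace("return r*np.c_[np.cos(t),np.sin(t)]","u=np.c_[np.cos(t),np.sin(t)]; return r*u,u")
a=s.index("    cen=q.mean"); b=s.index("    for k in range(it)"); s=s[:a]+"    q,nrm=q\n"+s[b:]
open('fit.py','w').write(s)
E
python3 m1.py | grep "\['"
```

```text
['top0'] plate [ 0.5905 -0.0013] 2.86 0.59
['top0'] bar [0.4286 0.0278] -13.19 0.25
['top0'] ra [ 0.5324 -0.353 ] -7.74 0.24
['top0'] rb [ 0.4259 -0.2944] 24.21 0.6
['top0'] ring [0.5043 0.2347] 0.0 0.15
['top0'] ring [0.4111 0.3261] 0.0 0.13
['side0'] plate [ 0.59   -0.0008] 2.14 0.57
['side0'] bar [0.4294 0.0258] -12.92 0.32
['side0'] ra [ 0.5358 -0.3542] -6.17 0.39
['side0'] rb [ 0.4259 -0.2952] 24.45 0.45
['side0'] ring [0.505 0.23 ] 0.0 0.16
['side0'] ring [0.4121 0.3216] 0.0 0.1
['top0', 'side0'] plate [ 0.5903 -0.0009] 2.5 0.52
['top0', 'side0'] bar [0.4291 0.0272] -13.29 0.28
['top0', 'side0'] ra [ 0.5343 -0.3538] -6.69 0.33
['top0', 'side0'] rb [ 0.426 -0.295] 24.38 0.52
['top0', 'side0'] ring [0.5047 0.2337] 0.0 0.24
['top0', 'side0'] ring [0.4113 0.3248] 0.0 0.28
```

```bash
cat > plan.py <<'E'
import sys,math,json
from h import *
def Rphi(f):
    f=np.radians(f); z=np.array([np.cos(f),np.sin(f),0]); x=np.array([0,0,-1.]); return np.c_[x,np.cross(z,x),z]
def plan(wps,show=True):
    """wps: (x,y,z,phi,open_cm[,maxcm per call]); prints [turn],[shift],open for chained calls"""
    o=ctrl.get_obs(); p=np.array(o['tool_pos']); M=R.from_euler('xyz',o['orientation'],degrees=True).as_matrix()
    f=np.degrees(np.arctan2(M[1,2],M[0,2])); print('at',p.round(4),'phi',round(f,2),'F',np.round(o['force'],1),'op',round(o['opening'],4),'t',o['clock'])
    for w in wps:
        t=np.array(w[:3]); step=w[5] if len(w)>5 else 22; df=(w[3]-f+180)%360-180
        n=max(1,math.ceil(np.linalg.norm(t-p)*100/step),math.ceil(abs(df)/40)); p0,f0=p.copy(),f
        for i in range(1,n+1):
            q=p0+(t-p0)*i/n; g=f0+df*i/n; M2=Rphi(g)
            rv=np.degrees(R.from_matrix(M.T@M2).as_rotvec()).round(1)+0; sh=(M.T@(q-p)*100).round(2)+0
            print(w,'->',rv.tolist(),sh.tolist(),w[4])
            p=p+M@sh/100; M=M2
        f=f0+df
E
python3 - <<'E'
from plan import *
plan([(.534,-.354,.2,173.3,5),(.534,-.354,.06,173.3,5)])
E
```

```text
at [0.2338 0.6327 0.2257] phi -110.28 F [0.4 0.1 0.3] op 0.088 t 0.1
(0.534, -0.354, 0.2, 173.3, 5) -> [15.3, 0.1, 0.0] [0.54, 12.47, 16.43] 5
(0.534, -0.354, 0.2, 173.3, 5) -> [15.3, 0.0, 0.0] [0.51, 16.37, 12.56] 5
(0.534, -0.354, 0.2, 173.3, 5) -> [15.3, 0.0, 0.0] [0.52, 19.09, 7.8] 5
(0.534, -0.354, 0.2, 173.3, 5) -> [15.3, 0.0, 0.0] [0.51, 20.48, 2.5] 5
(0.534, -0.354, 0.2, 173.3, 5) -> [15.3, 0.0, 0.0] [0.52, 20.41, -2.99] 5
(0.534, -0.354, 0.06, 173.3, 5) -> [0.0, 0.0, 0.0] [14.0, 0.0, 0.0] 5
```

Emit:
{"api": "servo_tool", "payload": {
  "deltas": [
    [[15.3,0,0],[0.5,12.5,16.4],5],
    [[15.3,0,0],[0.5,12.5,16.4],5],
    [[15.3,0,0],[0.5,12.5,16.4],5],
    [[15.3,0,0],[0.5,12.5,16.4],5],
    [[15.3,0,0],[0.5,12.5,16.4],5]
  ]
}}

```text
clock: 0.6
tool_pos: [0.2946, 0.4308, 0.221]
orientation: [8.9, 89.8, -116.8]
force: [0.8, 0.7, 1.1]
opening: 0.0538
```

Emit:
{"api": "servo_tool", "payload": {
  "deltas": [
    [[15.3,0,0],[0.5,16.4,12.5],5],
    [[15.3,0,0],[0.5,16.4,12.5],5],
    [[15.3,0,0],[0.5,16.4,12.5],5],
    [[15.3,0,0],[0.5,16.4,12.5],5],
    [[15.3,0,0],[0.5,16.4,12.5],5]
  ]
}}

```text
clock: 1.1
tool_pos: [0.3547, 0.2298, 0.2162]
orientation: [17.1, 89.8, -124.0]
force: [0.6, 0.6, 0.4]
opening: 0.0495
```

Emit:
{"api": "servo_tool", "payload": {
  "deltas": [
    [[15.3,0,0],[0.5,19.1,7.8],5],
    [[15.3,0,0],[0.5,19.1,7.8],5],
    [[15.3,0,0],[0.5,19.1,7.8],5],
    [[15.3,0,0],[0.5,19.1,7.8],5],
    [[15.3,0,0],[0.5,19.1,7.8],5]
  ]
}}

```text
clock: 1.6
tool_pos: [0.4142, 0.0287, 0.2114]
orientation: [30.1, 89.8, -126.5]
force: [0.0, 0.3, -0.9]
opening: 0.0506
```

Emit:
{"api": "servo_tool", "payload": {
  "deltas": [
    [[15.3,0,0],[0.5,20.5,2.5],5],
    [[15.3,0,0],[0.5,20.5,2.5],5],
    [[15.3,0,0],[0.5,20.5,2.5],5],
    [[15.3,0,0],[0.5,20.5,2.5],5],
    [[15.3,0,0],[0.5,20.5,2.5],5]
  ]
}}

```text
clock: 2.1
tool_pos: [0.4734, -0.1728, 0.2061]
orientation: [38.2, 89.7, -134.0]
force: [-0.4, 0.3, -0.1]
opening: 0.0498
```

Run:
```python
from plan import *
plan([(.534,-.354,.12,173.3,5),(.534,-.354,.02,173.3,5),(.534,-.354,.004,173.3,5)])
```

```text
at [ 0.4734 -0.1728  0.2061] phi -172.18 F [-0.4  0.3 -0.1] op 0.0498 t 2.1
(0.534, -0.354, 0.12, 173.3, 5) -> [14.5, 0.2, -0.2] [8.66, 18.75, -3.57] 5
(0.534, -0.354, 0.02, 173.3, 5) -> [0.0, 0.0, 0.0] [10.0, 0.0, 0.0] 5
(0.534, -0.354, 0.004, 173.3, 5) -> [0.0, 0.0, 0.0] [1.6, 0.0, 0.0] 5
```

Emit:
{"api": "servo_tool", "payload": {
  "deltas": [
    [[14.5,0.2,-0.2],[8.7,18.7,-3.6],5],
    [[14.5,0.2,-0.2],[8.7,18.7,-3.6],5],
    [[14.5,0.2,-0.2],[8.7,18.7,-3.6],5],
    [[14.5,0.2,-0.2],[8.7,18.7,-3.6],5],
    [[14.5,0.2,-0.2],[8.7,18.7,-3.6],5]
  ]
}}

```text
clock: 2.6
tool_pos: [0.5343, -0.3555, 0.1155]
orientation: [-4.7, 89.7, 168.5]
force: [-1.4, 1.1, -0.3]
opening: 0.0499
```

Emit:
{"api": "servo_tool", "payload": {
  "deltas": [
    [[0,0,0],[3,0,0],5],
    [[0,0,0],[6,0,0],5],
    [[0,0,0],[8,0,0],5],
    [[0,0,0],[8,0,0],5]
  ]
}}

```text
clock: 3.0
tool_pos: [0.5324, -0.3536, 0.0322]
orientation: [-11.0, 89.4, 162.2]
force: [-0.0, 1.1, -0.4]
opening: 0.0499
```

Run:
```python
from plan import *
a=snap('top','top1');b=snap('side','side1')
def big(n,P,w=60):
    s=load(n);u=proj(s,[P])[0].astype(int); return cv2.resize(cv2.imread(f'pics/{n}.png')[max(0,u[1]-w//2):u[1]+w//2,max(0,u[0]-w//2):u[0]+w//2],(390,390),interpolation=cv2.INTER_CUBIC)
o=ctrl.get_obs();cv2.imwrite('pics/v1.png',np.hstack([big('top1',o['tool_pos']),big('side1',o['tool_pos'])]))
plan([(.534,-.354,.004,173.3,5)])
```

```text
at [ 0.5346 -0.3548  0.0358] phi 173.27 F [0.4 0.3 0.6] op 0.0501 t 3.1
(0.534, -0.354, 0.004, 173.3, 5) -> [0.0, 0.3, 0.0] [3.18, -0.07, 0.06] 5
```

View pics/v1.png

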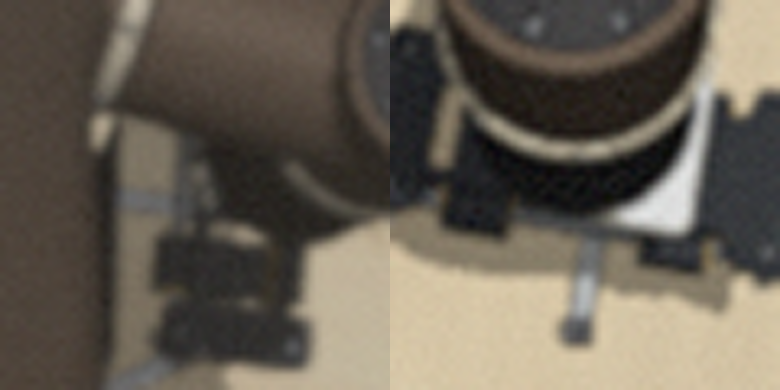

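Roller end (side crop 575,330) lies midway between the fingers (475 and 675). Down and grip.

Emit:
{"api": "servo_tool", "payload": {
  "deltas": [
    [[0,0.3,0],[1.5,-0.1,0],5],
    [[0,0.3,0],[3.1,-0.1,0],5],
    [[0,0.3,0],[3.1,-0.1,0],5],
    [[0,0.3,0],[3.1,-0.1,0],0],
    [[0,0.3,0],[3.1,-0.1,0],0]
  ]
}}

```text
clock: 3.6
tool_pos: [0.5358, -0.354, 0.0066]
orientation: [168.4, 89.9, -18.3]
force: [-0.0, 0.1, 0.6]
opening: 0.039
```

Emit:
{"api": "servo_tool", "payload": {
  "deltas": [
    [[0,0,0],[0,0,0],0],
    [[0,0,0],[0,0,0],0],
    [[0,0,0],[0,0,0],0],
    [[0,0,0],[0,0,0],0]
  ]
}}

```text
clock: 4.0
tool_pos: [0.5362, -0.3542, 0.0071]
orientation: [166.3, 89.8, -20.3]
force: [0.3, 0.8, 2.8]
opening: 0.0104
```

Emit:
{"api": "servo_tool", "payload": {
  "deltas": [
    [[0,0,0],[-1,0,0],0],
    [[0,0,0],[-4,0,0],0],
    [[0,0,0],[-8,0,0],0],
    [[0,0,0],[-12,0,0],0],
    [[0,0,0],[-12,0,0],0]
  ]
}}

```text
clock: 4.5
tool_pos: [0.539, -0.3557, 0.1342]
orientation: [162.3, 89.2, -24.3]
force: [1.0, 0.4, -1.0]
opening: 0.0107
```

Run:
```python
from plan import *
# jig
J=np.array([.5903,-.0009]);a=np.radians(2.5);ex=np.array([np.cos(a),np.sin(a)])
print('near',J-.04*ex,'far',J+.04*ex)
f=J+.04*ex
plan([(f[0],f[1]-.1,.16,182.5,0),(f[0],f[1],.16,182.5,0)])
```

```text
near [ 0.55033807 -0.00264478] far [0.63026193 0.00084478]
at [ 0.539  -0.3557  0.1342] phi 173.36 F [ 1.   0.4 -1. ] op 0.0107 t 4.5
(np.float64(0.6302619288632744), np.float64(-0.09915522450538657), 0.16, 182.5, 0) -> [-4.6, -0.7, -0.3] [-1.3, -13.26, -3.07] 0
(np.float64(0.6302619288632744), np.float64(-0.09915522450538657), 0.16, 182.5, 0) -> [-4.6, 0.0, 0.0] [-1.29, -12.99, -4.1] 0
(np.float64(0.6302619288632744), np.float64(0.0008447754946134401), 0.16, 182.5, 0) -> [0.0, 0.0, 0.0] [0.0, -9.99, -0.43] 0
```

Emit:
{"api": "servo_tool", "payload": {
  "deltas": [
    [[0,0,0],[4,0,0],0],
    [[0,0,0],[8,0,0],0],
    [[0,0,0],[11,0,0],0],
    [[0,0,0],[12.4,0,0],0],
    [[0,0,0],[12.6,0,0],0]
  ]
}}

```text
clock: 5.0
tool_pos: [0.5396, -0.3562, 0.0069]
orientation: [159.4, 89.4, -27.3]
force: [-0.2, 0.4, -1.2]
opening: 0.0112
```

Emit:
{"api": "servo_tool", "payload": {
  "deltas": [
    [[0,0,0],[0,0,0],3],
    [[0,0,0],[0,0,0],3],
    [[0,0,0],[0,0,0],3]
  ]
}}

```text
clock: 5.3
tool_pos: [0.5406, -0.3565, 0.0084]
orientation: [160.9, 89.2, -25.8]
force: [1.7, 0.5, -0.4]
opening: 0.0275
```

Run:
```python
from plan import *
st()
plan([(.534,-.354,.0015,173.3,3)])
```

```text
{'clock': 5.3, 'joint_pos': [-16.1007, 29.3407, -17.3279, 0.187, -42.5876, 9.3418], 'qvel': [-0.057, 0.0798, -0.1518, -0.137, 0.1534, 0.0569], 'tool_pos': [0.5406, -0.3565, 0.0084], 'orientation': [160.8678, 89.2454, -25.7543], 'force': [1.7231, 0.5437, -0.4117], 'moment': [0.1355, -0.0002, -0.0462], 'opening': 0.0275}
at [ 0.5406 -0.3565  0.0084] phi 173.38 F [ 1.7  0.5 -0.4] op 0.0275 t 5.3
(0.534, -0.354, 0.0015, 173.3, 3) -> [0.1, -0.7, -0.2] [0.68, -0.18, 0.69] 3
```

Emit:
{"api": "servo_tool", "payload": {
  "deltas": [
    [[0,-0.7,-0.2],[0.7,0,0],3],
    [[0,-0.7,-0.2],[0.75,0,0],3],
    [[0,-0.7,-0.2],[0.75,0,0],3]
  ]
}}

```text
clock: 5.6
tool_pos: [0.5407, -0.3566, 0.0008]
orientation: [88.8, 90.0, -97.8]
force: [-1.5, 1.3, 0.7]
opening: 0.0296
```

Run:
```python
from plan import *
st()
```

```text
{'clock': 5.6, 'joint_pos': [-16.155, 30.2477, -16.8919, 0.0621, -42.8542, 9.4809], 'qvel': [-0.0525, -0.1491, -0.1107, 0.0577, -0.0133, -0.0439], 'tool_pos': [0.5407, -0.3566, 0.0008], 'orientation': [88.826, 89.9573, -97.8025], 'force': [-1.5015, 1.2858, 0.7206], 'moment': [0.0987, -0.017, -0.0248], 'opening': 0.0296}
```

Emit:
{"api": "servo_tool", "payload": {
  "deltas": [
    [[0,0,0],[-0.05,0,0],0],
    [[0,0,0],[-0.05,0,0],0],
    [[0,0,0],[-0.05,0,0],0],
    [[0,0,0],[-0.05,0,0],0],
    [[0,0,0],[-0.05,0,0],0]
  ]
}}

```text
clock: 6.1
tool_pos: [0.5407, -0.3566, 0.0013]
orientation: [89.2, 90.0, -97.5]
force: [0.1, 0.7, 1.7]
opening: 0.0109
```

Emit:
{"api": "servo_tool", "payload": {
  "deltas": [
    [[0,0,0],[0,0,0],0],
    [[0,0,0],[-3,0,0],0],
    [[0,0,0],[-7,0,0],0],
    [[0,0,0],[-12,0,0],0],
    [[0,0,0],[-15,0,0],0]
  ]
}}

```text
clock: 6.6
tool_pos: [0.5417, -0.3571, 0.1552]
orientation: [148.2, 89.8, -38.4]
force: [1.9, -0.6, -1.0]
opening: 0.0109
```

Run:
```python
from plan import *
plan([(.630,-.1,.17,182.5,0),(.630,.001,.17,182.5,0),(.630,.001,.12,182.5,0)])
```

```text
at [ 0.5417 -0.3571  0.1552] phi 173.4 F [ 1.9 -0.6 -1. ] op 0.0109 t 6.6
(0.63, -0.1, 0.17, 182.5, 0) -> [-4.6, -0.2, -0.1] [-0.76, -13.27, -2.91] 0
(0.63, -0.1, 0.17, 182.5, 0) -> [-4.6, 0.0, 0.0] [-0.74, -13.01, -3.96] 0
(0.63, 0.001, 0.17, 182.5, 0) -> [0.0, 0.0, 0.0] [0.0, -10.09, -0.44] 0
(0.63, 0.001, 0.12, 182.5, 0) -> [0.0, 0.0, 0.0] [5.0, 0.0, 0.0] 0
```

View now.

Run:
```python
from plan import *
snap('top','top2');snap('side','side2')
a=cv2.imread('pics/top2.png')[150:400,270:540];b=cv2.imread('pics/side2.png')[150:400,100:370]
cv2.imwrite('pics/v2.png',cv2.resize(np.hstack([a,b]),None,fx=1.48,fy=1.48,interpolation=cv2.INTER_CUBIC))
```

```text
(no output)
```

View pics/v2.png

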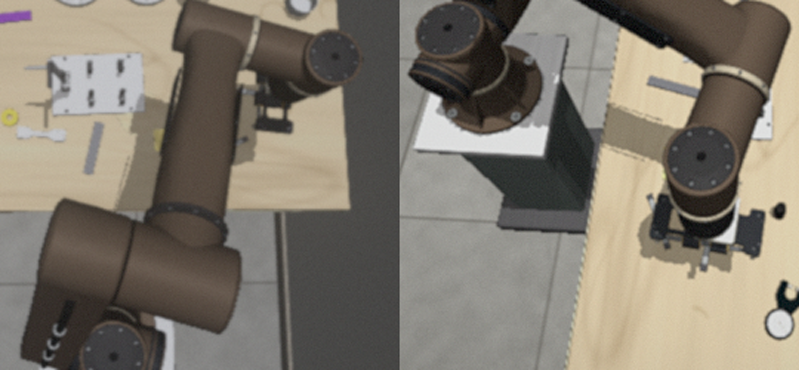

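Run:
```python
from plan import *
print(tri(load('top2'),[(495,188.5)],load('side2'),[(303,256)]))
# elbow-side end of lateral link: top corner outline (183,45)...
print(ctrl.get_obs()['tool_pos'])
```

```text
[[ 5.38039451e-01 -3.54292240e-01  5.95888189e-01  2.51285039e-04]]
[ 0.54331119 -0.35775308  0.15710167]
```

Wrist cap sits 0.44 m above the TCP, so the lateral link clears the upright load arm. Proceed.

Emit:
{"api": "servo_tool", "payload": {
  "deltas": [
    [[-4.6,-0.2,-0.1],[-0.8,-13.3,-2.9],0],
    [[-4.6,-0.2,-0.1],[-0.8,-13.3,-2.9],0],
    [[-4.6,-0.2,-0.1],[-0.8,-13.3,-2.9],0],
    [[-4.6,-0.2,-0.1],[-0.8,-13.3,-2.9],0]
  ]
}}

```text
clock: 7.1
tool_pos: [0.5888, -0.2252, 0.1648]
orientation: [162.9, 89.7, -18.9]
force: [-0.8, -0.3, -1.6]
opening: 0.0112
```

Emit:
{"api": "servo_tool", "payload": {
  "deltas": [
    [[-4.6,0,0],[-0.7,-13,-4],0],
    [[-4.6,0,0],[-0.7,-13,-4],0],
    [[-4.6,0,0],[-0.7,-13,-4],0],
    [[-4.6,0,0],[-0.7,-13,-4],0]
  ]
}}

```text
clock: 7.5
tool_pos: [0.634, -0.0925, 0.171]
orientation: [163.3, 89.7, -13.7]
force: [-0.6, -0.4, -0.9]
opening: 0.0107
```

Emit:
{"api": "servo_tool", "payload": {
  "deltas": [
    [[0,0,0],[0,-5,-0.2],0],
    [[0,0,0],[0,-10.1,-0.4],0],
    [[0,0,0],[0,-10.1,-0.4],0],
    [[0,0,0],[0,-10.1,-0.4],0]
  ]
}}

```text
clock: 7.9
tool_pos: [0.6321, 0.0096, 0.1701]
orientation: [156.6, 89.7, -20.2]
force: [-0.3, 0.1, -0.4]
opening: 0.0114
```

Run:
```python
from plan import *
plan([(.630,.001,.09,182.5,0),(.630,.001,.076,182.5,0)])
```

```text
at [0.6321 0.0096 0.1701] phi -176.82 F [-0.3  0.1 -0.4] op 0.0114 t 7.9
(0.63, 0.001, 0.09, 182.5, 0) -> [0.7, -0.2, -0.1] [8.01, 0.83, 0.29] 0
(0.63, 0.001, 0.076, 182.5, 0) -> [0.0, 0.0, 0.0] [1.4, 0.0, 0.0] 0
```

Emit:
{"api": "servo_tool", "payload": {
  "deltas": [
    [[0.7,-0.2,-0.1],[4,0.8,0.3],0],
    [[0.7,-0.2,-0.1],[7,0.8,0.3],0],
    [[0.7,-0.2,-0.1],[8.5,0.8,0.3],0],
    [[0.7,-0.2,-0.1],[8.5,0.8,0.3],0],
    [[0.7,-0.2,-0.1],[8.5,0.8,0.3],0]
  ]
}}

```text
clock: 8.4
tool_pos: [0.63, -0.0001, 0.0852]
orientation: [110.7, 90.0, -66.8]
force: [0.3, 0.0, -0.5]
opening: 0.0107
```

Run:
```python
from plan import *
snap('top','top3');snap('side','side3')
plan([(.630,.001,.076,182.5,0)])
o=ctrl.get_obs();P=o['tool_pos']
for n in('top3','side3'): print(n,proj(load(n),[P,P+np.array([0,0,.0057])]).round(1).tolist())
a=cv2.imread('pics/top3.png')[175:245,295:375];b=cv2.imread('pics/side3.png')[170:250,295:365]
cv2.imwrite('pics/v3.png',np.hstack([cv2.resize(a,(400,350),interpolation=cv2.INTER_CUBIC),cv2.resize(b,(350,400),interpolation=cv2.INTER_CUBIC)[:350]]))
```

```text
at [0.6308 0.0007 0.0864] phi -177.56 F [ 0.5 -0.5 -1.3] op 0.0108 t 8.5
(0.63, 0.001, 0.076, 182.5, 0) -> [-0.1, -0.1, 0.0] [1.04, -0.04, 0.08] 0
top3 [[340.9, 191.2], [341.0, 190.9]]
side3 [[342.7, 208.1], [342.8, 207.3]]
```

View pics/v3.png

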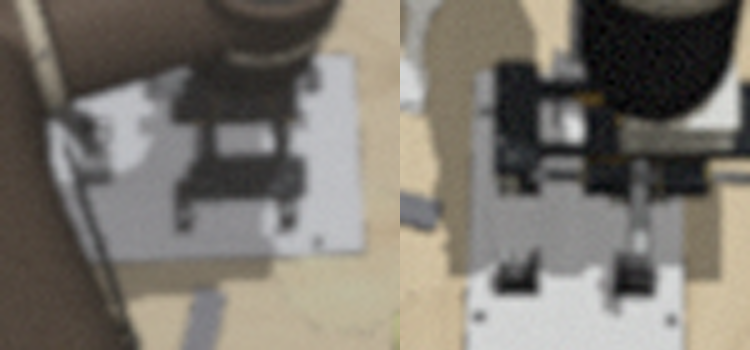

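Run:
```python
from plan import *
J=np.array([.5903,-.0009]);a=np.radians(2.5);Rz=np.array([[np.cos(a),-np.sin(a)],[np.sin(a),np.cos(a)]])
def jw(x,y,z): return np.r_[J+Rz@[x,y],z]
def ov(n,x,y,w,h,k):
    s=load(n);im=cv2.resize(cv2.imread(f'pics/{n}.png')[y:y+h,x:x+w],None,fx=k,fy=k,interpolation=cv2.INTER_CUBIC)
    for sx in(-.04,.04):
        for sy in(-.038,.038):
            A=[proj(s,jw(sx+d,sy+e,.07))[0] for d,e in((-.007,-.006),(.007,-.006),(.007,.006),(-.007,.006))]
            A=np.array([(u-[x,y]+.5)*k-.5 for u in A]); cv2.polylines(im,[np.round(A*8).astype(int)],True,(0,0,255),1,cv2.LINE_AA,3)
    for c in((-.075,-.095),(.075,-.095),(.075,.135),(-.075,.135)):
        u=(proj(s,jw(*c,.012))[0]-[x,y]+.5)*k-.5; cv2.circle(im,tuple(int(v) for v in u),3,(0,255,0),1)
    return im
A=ov('top0',300,180,72,52,11)
B=cv2.rotate(ov('side0',300,178,56,72,5),cv2.ROTATE_90_COUNTERCLOCKWISE)
B=ov('side0',308,180,46,70,8);B=cv2.rotate(B,cv2.ROTATE_90_COUNTERCLOCKWISE)
A=cv2.resize(A,(560,404)); A=A[:300]
W=max(A.shape[1],B.shape[1]);pad=lambda I:cv2.copyMakeBorder(I,0,0,0,W-I.shape[1],cv2.BORDER_CONSTANT)
A=ov('top0',300,180,72,42,7);A=cv2.copyMakeBorder(A,0,0,0,max(0,B.shape[1]-A.shape[1]),cv2.BORDER_CONSTANT)[:, :B.shape[1]]
A=A[:600-B.shape[0]]
cv2.imwrite('pics/v4.png',np.vstack([A,B])); print(A.shape,B.shape)
```

```text
(232, 560, 3) (368, 560, 3)
```

View pics/v4.png

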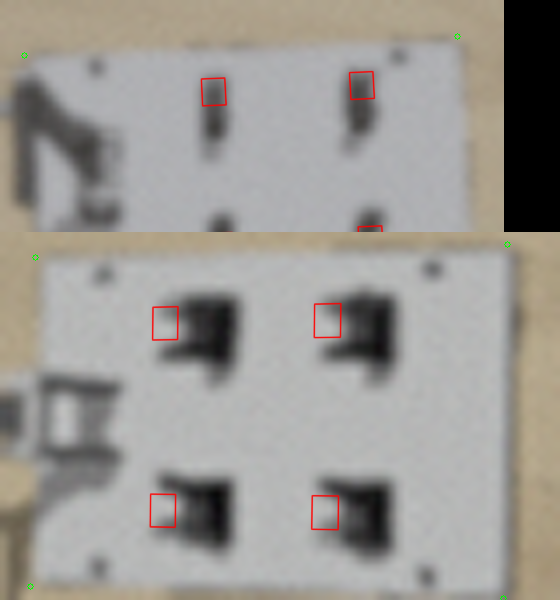

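Run:
```python
from plan import *
for n in('side3','side0'):
    g=load(n)['image'].mean(2)
    print(n,'cols',list(range(330,354)))
    for r in range(202,232): print(r,g[r,330:354].astype(int).tolist())
```

```text
side3 cols [330, 331, 332, 333, 334, 335, 336, 337, 338, 339, 340, 341, 342, 343, 344, 345, 346, 347, 348, 349, 350, 351, 352, 353]
202 [119, 87, 46, 27, 31, 33, 34, 35, 38, 32, 36, 53, 74, 79, 56, 32, 33, 30, 23, 20, 24, 28, 27, 25]
203 [110, 87, 45, 34, 28, 31, 23, 36, 33, 28, 33, 59, 83, 86, 67, 44, 41, 37, 29, 30, 31, 27, 26, 27]
204 [81, 65, 47, 34, 37, 35, 34, 30, 33, 30, 31, 55, 72, 79, 69, 55, 52, 42, 29, 30, 32, 30, 29, 32]
205 [66, 62, 48, 36, 29, 32, 29, 26, 25, 29, 33, 55, 68, 71, 67, 62, 56, 43, 28, 31, 29, 28, 38, 37]
206 [95, 71, 43, 35, 27, 21, 26, 22, 24, 25, 33, 57, 77, 77, 63, 56, 51, 45, 35, 34, 35, 35, 37, 36]
207 [130, 90, 42, 19, 12, 19, 10, 15, 23, 19, 38, 73, 98, 91, 64, 37, 42, 38, 23, 25, 27, 28, 28, 21]
208 [138, 107, 61, 46, 49, 49, 33, 31, 24, 26, 34, 80, 107, 104, 74, 42, 44, 48, 30, 32, 40, 33, 30, 30]
209 [138, 125, 110, 105, 110, 104, 91, 65, 62, 53, 47, 84, 106, 103, 71, 52, 60, 56, 66, 80, 91, 85, 73, 72]
210 [138, 137, 139, 137, 138, 137, 125, 104, 96, 86, 69, 88, 107, 102, 80, 81, 97, 96, 104, 121, 126, 119, 108, 101]
211 [143, 141, 140, 143, 143
[... 5606 characters left out ...]
0, 157, 132, 116, 87, 42, 24, 35, 44, 41, 40, 50, 75, 129, 168, 184, 182, 178, 157, 144, 154]
227 [181, 182, 181, 180, 157, 126, 101, 72, 29, 16, 23, 22, 22, 25, 42, 76, 144, 178, 182, 184, 182, 155, 140, 154]
228 [182, 183, 185, 180, 168, 144, 117, 84, 53, 51, 49, 51, 49, 49, 55, 85, 147, 178, 182, 184, 178, 158, 141, 155]
229 [182, 182, 181, 183, 180, 171, 154, 134, 115, 115, 117, 116, 111, 113, 113, 133, 163, 183, 183, 183, 180, 159, 143, 153]
230 [181, 182, 185, 183, 182, 181, 180, 172, 164, 165, 165, 165, 164, 163, 166, 173, 181, 182, 180, 185, 179, 159, 144, 153]
231 [182, 179, 182, 180, 185, 184, 183, 184, 183, 184, 183, 183, 181, 184, 182, 183, 185, 182, 182, 181, 180, 157, 146, 153]
```

Run:
```python
from plan import *
g=load('side0')['image'].mean(2);s=load('side0')
for r in(201,202,203,220,221,222,223): print(r,g[r,308:330].astype(int).tolist())
print(proj(s,[[.6302,.0,.07],[.628,0,.07],[.5503,0,.07]]).round(2).tolist())
print('far gaps',onz(s,[(341.35,221),(341.15,202)],.067).round(4).tolist())
# roller now
print('roller',onz(load('side3'),[(342.5,213)],.094).round(4))
plan([(.6285,.001,.078,182.5,0)])
```

```text
201 [141, 152, 179, 181, 186, 186, 180, 152, 112, 107, 152, 181, 158, 111, 75, 116, 166, 181, 184, 183, 180, 183]
202 [132, 149, 176, 183, 183, 180, 163, 129, 99, 95, 122, 145, 126, 82, 77, 130, 176, 185, 185, 183, 183, 184]
203 [133, 147, 176, 181, 181, 179, 148, 107, 74, 68, 84, 87, 78, 52, 77, 144, 184, 183, 183, 182, 181, 179]
220 [154, 163, 180, 181, 183, 183, 164, 144, 139, 145, 172, 181, 163, 124, 108, 149, 180, 183, 184, 182, 183, 180]
221 [156, 165, 180, 182, 180, 179, 157, 138, 119, 128, 160, 174, 142, 85, 84, 144, 177, 185, 182, 183, 183, 183]
222 [160, 170, 180, 186, 185, 171, 142, 112, 100, 109, 131, 138, 104, 60, 85, 148, 182, 182, 182, 184, 181, 183]
223 [162, 174, 184, 183, 180, 163, 120, 73, 70, 84, 88, 84, 57, 48, 91, 152, 182, 181, 183, 181, 183, 181]
[[342.22, 210.4], [341.57, 210.36], [318.58, 209.17]]
far gaps [[0.6286, -0.038, 0.067], [0.6258, 0.0331, 0.067]]
roller [[ 0.6304 -0.0212  0.094 ]]
at [0.6308 0.0007 0.0864] phi -177.56 F [ 0.5 -0.5 -1.3] op 0.0108 t 8.5
(0.6285, 0.001, 0.078, 182.5, 0) -> [-0.1, -0.1, 0.0] [0.84, -0.04, 0.23] 0
```

Emit:
{"api": "servo_tool", "payload": {
  "deltas": [
    [[-0.1,-0.1,0],[0.4,0,0.18],0],
    [[-0.1,-0.1,0],[0.8,0,0.18],0],
    [[-0.1,-0.1,0],[1.2,0,0.18],0],
    [[-0.1,-0.1,0],[1.6,0,0.18],0],
    [[-0.1,-0.1,0],[1.6,0,0.18],0]
  ]
}}

```text
clock: 9.0
tool_pos: [0.6285, 0.0006, 0.0695]
orientation: [7.3, 90.0, -170.2]
force: [-0.3, -0.2, -1.7]
opening: 0.0108
```

Emit:
{"api": "servo_tool", "payload": {
  "deltas": [
    [[0,0,0],[0.2,0,0],0],
    [[0,0,0],[0.4,0,0],0],
    [[0,0,0],[0.6,0,0],0],
    [[0,0,0],[0.8,0,0],0],
    [[0,0,0],[1.0,0,0],0]
  ]
}}

```text
clock: 9.5
tool_pos: [0.6286, 0.0006, 0.0594]
orientation: [8.0, 90.0, -169.5]
force: [0.5, -0.5, -0.7]
opening: 0.0108
```

Emit:
{"api": "servo_tool", "payload": {
  "deltas": [
    [[0,0,0],[0.2,0,0],0],
    [[0,0,0],[0.4,0,0],0],
    [[0,0,0],[0.6,0,0],0],
    [[0,0,0],[0.7,0,0],0],
    [[0,0,0],[0.8,0,0],0]
  ]
}}

```text
clock: 10.0
tool_pos: [0.6296, 0.0006, 0.0536]
orientation: [172.3, 89.9, -5.2]
force: [-3.8, -0.8, 11.8]
opening: 0.0108
```

Emit:
{"api": "servo_tool", "payload": {
  "deltas": [
    [[0,0,0],[0.2,0,0],0],
    [[0,0,0],[0.3,0,0],0],
    [[0,0,0],[0.4,0,0],0],
    [[0,0,0],[0.5,0,0],0],
    [[0,0,0],[0.6,0,0],0]
  ]
}}

```text
clock: 10.5
tool_pos: [0.6296, 0.0006, 0.0474]
orientation: [174.5, 89.9, -3.0]
force: [0.8, 0.5, -0.1]
opening: 0.0109
```

Emit:
{"api": "servo_tool", "payload": {
  "deltas": [
    [[0,0,0],[0.1,0,0],0],
    [[0,0,0],[0.2,0,0],0],
    [[0,0,0],[0.3,0,0],0],
    [[0,0,0],[0.4,0,0],0],
    [[0,0,0],[0.5,0,0],0]
  ]
}}

```text
clock: 11.0
tool_pos: [0.6299, 0.0007, 0.0439]
orientation: [169.0, 89.8, -8.3]
force: [-6.8, 1.0, 19.6]
opening: 0.0111
```

Run:
```python
from plan import *
st()
```

```text
{'clock': 11.0, 'joint_pos': [17.8362, 25.804, -17.6236, 0.1048, -46.418, -15.2831], 'qvel': [0.0698, -0.0697, -0.298, 0.3471, 0.4351, -0.1114], 'tool_pos': [0.6299, 0.0007, 0.0439], 'orientation': [169.0269, 89.8279, -8.3479], 'force': [-6.8403, 0.9855, 19.6318], 'moment': [0.7553, 2.6349, -0.0014], 'opening': 0.0111}
```

Emit:
{"api": "servo_tool", "payload": {
  "deltas": [
    [[0,0,0],[-0.05,0,0],3],
    [[0,0,0],[-0.05,0,0],3],
    [[0,0,0],[-0.05,0,0],3]
  ]
}}

```text
clock: 11.3
tool_pos: [0.6297, 0.0006, 0.0442]
orientation: [167.0, 89.8, -10.4]
force: [-0.2, 0.6, -0.3]
opening: 0.0277
```

Emit:
{"api": "servo_tool", "payload": {
  "deltas": [
    [[0,0,0],[-1,0,0],3],
    [[0,0,0],[-4,0,0],3],
    [[0,0,0],[-8,0,0],3],
    [[0,0,0],[-12,0,0],3],
    [[0,0,0],[-12,0,0],3]
  ]
}}

```text
clock: 11.8
tool_pos: [0.6329, 0.001, 0.1713]
orientation: [-179.1, 89.3, 3.6]
force: [1.3, 0.0, 0.4]
opening: 0.0302
```

Run:
```python
from plan import *
plan([(.426,-.295,.13,204.4,4),(.426,-.295,.06,204.4,4)])
```

```text
at [0.6329 0.001  0.1713] phi -177.32 F [1.3 0.  0.4] op 0.0302 t 11.8
(0.426, -0.295, 0.13, 204.4, 4) -> [-10.9, -0.7, -0.1] [1.92, 14.3, 11.05] 4
(0.426, -0.295, 0.13, 204.4, 4) -> [-10.9, 0.0, 0.0] [2.07, 11.97, 13.52] 4
(0.426, -0.295, 0.06, 204.4, 4) -> [0.0, 0.0, 0.0] [7.0, 0.0, 0.0] 4
```

Emit:
{"api": "servo_tool", "payload": {
  "deltas": [
    [[-10.9,-0.7,-0.1],[1.9,14.3,11],4],
    [[-10.9,-0.7,-0.1],[1.9,14.3,11],4],
    [[-10.9,-0.7,-0.1],[1.9,14.3,11],4],
    [[-10.9,-0.7,-0.1],[1.9,14.3,11],4]
  ]
}}

```text
clock: 12.2
tool_pos: [0.5275, -0.149, 0.151]
orientation: [-110.5, 89.9, 83.0]
force: [0.5, -0.1, 0.1]
opening: 0.04
```

Emit:
{"api": "servo_tool", "payload": {
  "deltas": [
    [[-10.9,0,0],[2,12,13.5],4],
    [[-10.9,0,0],[2,12,13.5],4],
    [[-10.9,0,0],[2,12,13.5],4],
    [[-10.9,0,0],[2,12,13.5],4],
    [[-10.9,0,0],[2,12,13.5],4]
  ]
}}

```text
clock: 12.7
tool_pos: [0.4213, -0.2996, 0.1306]
orientation: [-72.1, 89.9, 132.1]
force: [0.0, 0.2, 0.2]
opening: 0.0401
```

Run:
```python
from plan import *
snap('side','side4');snap('top','top4')
plan([(.426,-.295,.002,204.4,4)])
```

```text
at [ 0.4239 -0.298   0.1312] phi -155.7 F [-0.  -0.2 -0.6] op 0.0397 t 12.8
(0.426, -0.295, 0.002, 204.4, 4) -> [-0.1, 0.0, 0.0] [12.92, -0.18, -0.31] 4
```

Emit:
{"api": "servo_tool", "payload": {
  "deltas": [
    [[0,0,0],[4,-0.2,-0.3],4],
    [[0,0,0],[8,-0.2,-0.3],4],
    [[0,0,0],[11,-0.2,-0.3],4],
    [[0,0,0],[12.8,-0.2,-0.3],4],
    [[0,0,0],[12.8,-0.2,-0.3],4]
  ]
}}

```text
clock: 13.3
tool_pos: [0.4263, -0.2938, 0.0019]
orientation: [-56.3, 89.9, 148.1]
force: [0.0, -0.5, -0.1]
opening: 0.0398
```

Run:
```python
from plan import *
plan([(.426,-.295,.0015,204.4,4)])
snap('side','side5')
b=cv2.imread('pics/side4.png')[175:250,295:365];c=cv2.imread('pics/side5.png')[250:340,230:320]
cv2.imwrite('pics/v5.png',np.hstack([cv2.resize(b,None,fx=5,fy=5,interpolation=cv2.INTER_CUBIC),cv2.resize(c,(375,375),interpolation=cv2.INTER_CUBIC)]))
```

```text
at [ 0.4263 -0.2938  0.0019] phi -155.58 F [ 0.  -0.5 -0.1] op 0.0398 t 13.3
(0.426, -0.295, 0.0015, 204.4, 4) -> [0.0, 0.1, 0.1] [0.04, 0.1, 0.07] 4
```

View pics/v5.png

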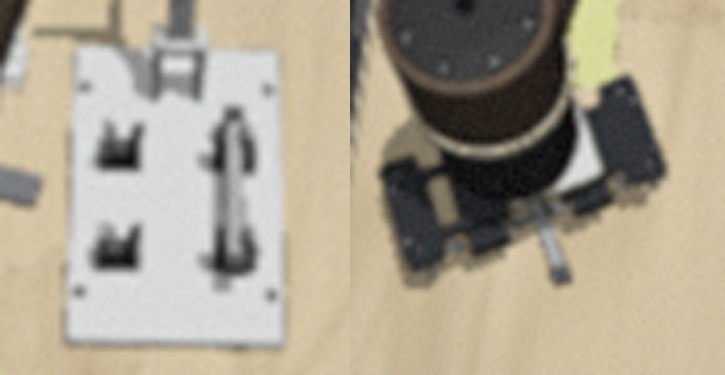

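Far roller is home (crop 232,110–230,275), near-seat forks empty; second roller sits between the fingers (558,275). Grip it and carry it over.

Emit:
{"api": "servo_tool", "payload": {
  "deltas": [
    [[0,0,0],[0,0.1,0],0],
    [[0,0,0],[0,0.1,0],0],
    [[0,0,0],[0,0.1,0],0],
    [[0,0,0],[0,0.1,0],0],
    [[0,0,0],[0,0.1,0],0]
  ]
}}

```text
clock: 13.85
tool_pos: [0.4272, -0.2949, 0.0029]
orientation: [-105.4, 90.0, 99.0]
force: [0.5, 1.3, 2.7]
opening: 0.011
```

Emit:
{"api": "servo_tool", "payload": {
  "deltas": [
    [[0,0,0],[0,0,0],0],
    [[0,0,0],[-3,0,0],0],
    [[0,0,0],[-7,0,0],0],
    [[0,0,0],[-12,0,0],0],
    [[0,0,0],[-15,0,0],0]
  ]
}}

```text
clock: 14.35
tool_pos: [0.428, -0.2955, 0.1564]
orientation: [144.4, 89.8, -11.2]
force: [1.1, -0.1, -1.6]
opening: 0.0109
```

Run:
```python
from plan import *
plan([(.520,-.12,.16,182.5,0),(.5495,-.003,.14,182.5,0)])
```

```text
at [ 0.428  -0.2955  0.1564] phi -155.58 F [ 1.1 -0.1 -1.6] op 0.0109 t 14.35
(0.52, -0.12, 0.16, 182.5, 0) -> [21.9, -0.2, -0.1] [-0.34, -12.17, -15.63] 0
(0.5495, -0.003, 0.14, 182.5, 0) -> [0.0, 0.0, 0.0] [2.0, -11.57, -3.46] 0
```

Emit:
{"api": "servo_tool", "payload": {
  "deltas": [
    [[21.9,-0.2,-0.1],[-0.3,-12.2,-15.6],0],
    [[21.9,-0.2,-0.1],[-0.3,-12.2,-15.6],0],
    [[21.9,-0.2,-0.1],[-0.3,-12.2,-15.6],0],
    [[21.9,-0.2,-0.1],[-0.3,-12.2,-15.6],0],
    [[21.9,-0.2,-0.1],[-0.3,-12.2,-15.6],0]
  ]
}}

```text
clock: 14.85
tool_pos: [0.5217, -0.1164, 0.1598]
orientation: [-140.6, 90.0, 42.1]
force: [-0.2, -0.6, -1.5]
opening: 0.011
```

Emit:
{"api": "servo_tool", "payload": {
  "deltas": [
    [[0,0,0],[1,-6,-1.8],0],
    [[0,0,0],[2,-11.6,-3.4],0],
    [[0,0,0],[2,-11.6,-3.4],0],
    [[0,0,0],[2,-11.6,-3.4],0],
    [[0,0,0],[2,-11.6,-3.4],0]
  ]
}}

```text
clock: 15.35
tool_pos: [0.5497, 0.0013, 0.1394]
orientation: [-23.9, 90.0, 158.9]
force: [-0.4, -0.2, -1.0]
opening: 0.0107
```

Run:
```python
from plan import *
plan([(.5497,-.003,.076,182.5,0)])
```

```text
at [0.5497 0.0013 0.1394] phi -177.23 F [-0.4 -0.2 -1. ] op 0.0107 t 15.35
(0.5497, -0.003, 0.076, 182.5, 0) -> [0.3, 0.0, 0.0] [6.34, 0.43, 0.01] 0
```

Emit:
{"api": "servo_tool", "payload": {
  "deltas": [
    [[0.3,0,0],[3,0.4,0],0],
    [[0.3,0,0],[5,0.4,0],0],
    [[0.3,0,0],[6.3,0.4,0],0],
    [[0.3,0,0],[6.3,0.4,0],0],
    [[0.3,0,0],[6.3,0.4,0],0]
  ]
}}

```text
clock: 15.85
tool_pos: [0.5502, -0.0032, 0.077]
orientation: [-7.2, 90.0, 175.2]
force: [1.1, 0.6, -1.4]
opening: 0.0112
```

Run:
```python
from plan import *
s=snap('side','side6');g=s['image'].mean(2)
plan([(.5497,-.003,.066,182.5,0)])
for r in range(206,230): print(r,g[r,308:332].astype(int).tolist())
```

```text
at [ 0.5505 -0.0029  0.0774] phi -177.55 F [-0.4 -0.4 -1.1] op 0.0107 t 15.9
(0.5497, -0.003, 0.066, 182.5, 0) -> [0.0, 0.0, 0.0] [1.14, 0.0, 0.08] 0
206 [27, 28, 28, 30, 31, 28, 33, 48, 66, 73, 76, 69, 65, 53, 44, 34, 25, 28, 32, 36, 36, 39, 65, 89]
207 [24, 30, 22, 24, 24, 28, 28, 30, 52, 74, 79, 72, 60, 47, 36, 37, 37, 35, 37, 37, 36, 44, 51, 84]
208 [16, 14, 17, 10, 11, 17, 10, 25, 45, 84, 100, 81, 50, 27, 23, 26, 18, 22, 19, 20, 22, 28, 52, 98]
209 [35, 43, 46, 44, 41, 29, 26, 17, 41, 90, 104, 85, 54, 23, 27, 20, 26, 28, 42, 35, 34, 43, 70, 111]
210 [86, 96, 104, 101, 84, 71, 66, 53, 56, 88, 107, 90, 56, 41, 51, 58, 61, 76, 86, 89, 87, 91, 103, 129]
211 [111, 124, 140, 136, 120, 107, 103, 98, 84, 95, 104, 93, 81, 86, 89, 95, 104, 119, 123, 125, 126, 125, 134, 140]
212 [115, 130, 139, 142, 134, 131, 132, 124, 106, 99, 104, 102, 108, 119, 125, 122, 130, 134, 138, 139, 140, 143, 140, 142]
213 [114, 125, 140, 141, 138, 139, 141, 139, 122, 104, 102, 107, 119, 138, 139, 141, 137, 135, 140, 140, 142, 143, 140, 142]
214 [115, 128, 136, 141, 136, 136, 140, 139, 124, 109, 103, 106, 122, 1
[... 1173 characters left out ...]
 177, 199, 206, 187, 147, 94, 58, 58, 73, 76, 75, 61, 55, 115, 179, 205, 209, 207, 208, 204, 190, 166, 151]
225 [167, 197, 209, 208, 180, 133, 82, 46, 50, 56, 60, 55, 39, 49, 113, 179, 208, 211, 211, 210, 210, 207, 192, 187]
226 [177, 203, 212, 207, 174, 125, 81, 44, 33, 37, 29, 31, 19, 37, 107, 176, 209, 209, 210, 209, 209, 209, 207, 206]
227 [173, 198, 211, 206, 177, 130, 80, 45, 30, 26, 29, 33, 26, 36, 106, 174, 205, 213, 209, 210, 209, 210, 209, 208]
228 [164, 196, 211, 209, 178, 131, 92, 67, 73, 88, 86, 90, 80, 92, 131, 181, 208, 210, 206, 207, 208, 208, 210, 210]
229 [168, 201, 213, 207, 177, 136, 117, 116, 144, 166, 167, 170, 167, 167, 177, 195, 207, 209, 210, 209, 208, 209, 207, 206]
```

Emit:
{"api": "servo_tool", "payload": {
  "deltas": [
    [[0,0,0],[0.4,0,0],0],
    [[0,0,0],[0.8,0,0],0],
    [[0,0,0],[1.2,0,0],0],
    [[0,0,0],[1.4,0,0],0],
    [[0,0,0],[1.4,0,0],0]
  ]
}}

```text
clock: 16.4
tool_pos: [0.5511, -0.0028, 0.0634]
orientation: [-166.5, 89.9, 15.9]
force: [1.7, -0.0, -0.2]
opening: 0.0109
```

Emit:
{"api": "servo_tool", "payload": {
  "deltas": [
    [[0,0,0],[0.2,0,0],0],
    [[0,0,0],[0.4,0,0],0],
    [[0,0,0],[0.6,0,0],0],
    [[0,0,0],[0.7,0,0],0],
    [[0,0,0],[0.8,0,0],0]
  ]
}}

```text
clock: 16.9
tool_pos: [0.553, -0.0024, 0.0574]
orientation: [-175.0, 89.7, 7.6]
force: [-1.7, 1.1, 18.1]
opening: 0.0109
```

Emit:
{"api": "servo_tool", "payload": {
  "deltas": [
    [[0,0,0],[0.2,0,0],0],
    [[0,0,0],[0.4,0,0],0],
    [[0,0,0],[0.5,0,0],0],
    [[0,0,0],[0.6,0,0],0],
    [[0,0,0],[0.6,0,0],0]
  ]
}}

```text
clock: 17.4
tool_pos: [0.5529, -0.0026, 0.0518]
orientation: [-178.3, 89.7, 4.2]
force: [0.4, -0.4, 6.0]
opening: 0.0112
```

Emit:
{"api": "servo_tool", "payload": {
  "deltas": [
    [[0,0,0],[0.0,0,0.1],0],
    [[0,0,0],[0.1,0,0.2],0],
    [[0,0,0],[0.3,0,0.2],0],
    [[0,0,0],[0.4,0,0.2],0],
    [[0,0,0],[0.5,0,0.2],0]
  ]
}}

```text
clock: 17.9
tool_pos: [0.5505, -0.0028, 0.0463]
orientation: [-179.8, 89.8, 2.7]
force: [2.4, -0.4, 1.4]
opening: 0.0111
```

Run:
```python
from plan import *
plan([(.551,-.003,.046,182.5,0)])
```

```text
at [ 0.5505 -0.0028  0.0463] phi -177.46 F [ 2.4 -0.4  1.4] op 0.0111 t 17.9
(0.551, -0.003, 0.046, 182.5, 0) -> [0.0, -0.2, 0.0] [0.03, 0.03, -0.05] 0
```

Press a little further until the floor is felt.

Emit:
{"api": "servo_tool", "payload": {
  "deltas": [
    [[0,0,0],[0.1,0,0],0],
    [[0,0,0],[0.2,0,0],0],
    [[0,0,0],[0.3,0,0],0],
    [[0,0,0],[0.4,0,0],0]
  ]
}}

```text
clock: 18.3
tool_pos: [0.5505, -0.003, 0.0448]
orientation: [171.5, 89.7, -5.9]
force: [-8.7, 0.6, 33.7]
opening: 0.011
```

Emit:
{"api": "servo_tool", "payload": {
  "deltas": [
    [[0,0,0],[-0.1,0,0],0.5],
    [[0,0,0],[-0.1,0,0],3],
    [[0,0,0],[-0.1,0,0],3],
    [[0,0,0],[-0.1,0,0],3]
  ]
}}

```text
clock: 18.7
tool_pos: [0.5496, -0.0032, 0.0451]
orientation: [159.8, 89.8, -17.6]
force: [0.8, 0.6, -0.2]
opening: 0.0277
```

Emit:
{"api": "servo_tool", "payload": {
  "deltas": [
    [[0,0,0],[-1,0,0],3],
    [[0,0,0],[-5,0,0],3],
    [[0,0,0],[-9,0,0],3],
    [[0,0,0],[-13,0,0],3],
    [[0,0,0],[-17,0,0],0]
  ]
}}

```text
clock: 19.2
tool_pos: [0.5486, -0.0033, 0.2173]
orientation: [155.5, 89.8, -22.0]
force: [0.9, -0.5, -0.4]
opening: 0.0262
```

Run:
```python
from plan import *
plan([(.586,.03,.255,182.5,0),(.584,.085,.255,182.5,0)])
# load arm tip / handle from first pictures (crop coords)
T=lambda a:(np.array(a,float)+.5)/3.4-.5+[235,160]
def S(a):
    r=(np.array(a,float)+.5)/3.4-.5; return np.c_[235+149-r[:,1],120+r[:,0]]
s=load('side0')
J=np.array([.5895,-.001]);a=np.radians(2.5);Rz=np.array([[np.cos(a),-np.sin(a)],[np.sin(a),np.cos(a)]])
for th in(1.55,1.65,1.75): 
  P=[np.r_[J+Rz@[x,.1-.229*np.cos(th)],.078+.229*np.sin(th)] for x in(0,-.052)]
  print(th,[proj(load(n),P).round(1).tolist() for n in('top0','side0')])
print(T([(178,122),(178,205)]).round(1).tolist(), S([(60,175),(62,232)]).round(1).tolist())
```

```text
at [ 0.5486 -0.0033  0.2173] phi -177.43 F [ 0.9 -0.5 -0.4] op 0.0262 t 19.2
(0.586, 0.03, 0.255, 182.5, 0) -> [0.1, -0.1, -0.1] [-3.77, -3.16, -3.9] 0
(0.584, 0.085, 0.255, 182.5, 0) -> [0.0, 0.0, 0.0] [0.0, -5.5, -0.04] 0
1.55 [[[314.0, 192.0], [314.7, 208.7]], [[332.5, 146.5], [315.1, 146.2]]]
1.65 [[[306.5, 192.3], [307.2, 209.1]], [[332.5, 140.3], [315.2, 140.1]]]
1.75 [[[299.2, 192.8], [299.8, 209.5]], [[332.4, 134.7], [315.3, 134.5]]]
[[287.0, 195.5], [287.0, 219.9]] [[332.9, 137.3], [316.1, 137.9]]
```

Emit:
{"api": "servo_tool", "payload": {
  "deltas": [
    [[0,0,0],[-3.8,0,-1],0],
    [[0,0,0],[-3.8,-3.2,-3.9],0],
    [[0,0,0],[-3.8,-5,-3.9],0],
    [[0,0,0],[-3.8,-7,-3.9],0],
    [[0,0,0],[-3.8,-8.5,-3.9],0]
  ]
}}

```text
clock: 19.7
tool_pos: [0.5834, 0.0843, 0.2556]
orientation: [152.3, 89.9, -25.1]
force: [0.1, -0.1, 0.3]
opening: 0.0003
```

Run:
```python
from plan import *
plan([(.584,.11,.255,182.5,0),(.584,.122,.255,182.5,0)])
```

```text
at [0.5834 0.0843 0.2556] phi -177.42 F [ 0.1 -0.1  0.3] op 0.0003 t 19.7
(0.584, 0.11, 0.255, 182.5, 0) -> [0.1, -0.1, -0.1] [0.05, -2.56, -0.18] 0
(0.584, 0.122, 0.255, 182.5, 0) -> [0.0, 0.0, 0.0] [0.0, -1.2, -0.05] 0
```

Emit:
{"api": "servo_tool", "payload": {
  "deltas": [
    [[0,0,0],[0,-0.6,0],0],
    [[0,0,0],[0,-1.2,0],0],
    [[0,0,0],[0,-1.8,-0.1],0],
    [[0,0,0],[0,-2.2,-0.1],0],
    [[0,0,0],[0,-2.6,-0.1],0]
  ]
}}

```text
clock: 20.2
tool_pos: [0.5832, 0.1103, 0.2555]
orientation: [147.3, 89.9, -30.1]
force: [-0.1, 0.5, -0.4]
opening: 0.0007
```

Emit:
{"api": "servo_tool", "payload": {
  "deltas": [
    [[0,0,0],[0,-0.3,0],0],
    [[0,0,0],[0,-0.6,0],0],
    [[0,0,0],[0,-0.9,0],0],
    [[0,0,0],[0,-1.2,0],0]
  ]
}}

```text
clock: 20.6
tool_pos: [0.5826, 0.1215, 0.2555]
orientation: [118.0, 89.8, -59.5]
force: [2.8, -12.0, -0.8]
opening: 0.0007
```

Run:
```python
from plan import *
plan([(.56,.0,.255,182.5,4.5),(.43,.0,.2,215,4.5),(.4288,.0272,.1,256.7,4.5)])
```

```text
at [0.5826 0.1215 0.2555] phi -177.45 F [  2.8 -12.   -0.8] op 0.0007 t 20.6
(0.56, 0.0, 0.255, 182.5, 4.5) -> [0.0, -0.1, -0.2] [0.08, 12.04, 2.79] 4.5
(0.43, 0.0, 0.2, 215, 4.5) -> [-32.5, 0.0, 0.0] [5.5, -0.57, 12.99] 4.5
(0.4288, 0.0272, 0.1, 256.7, 4.5) -> [-20.8, 0.0, 0.0] [5.0, -1.15, -0.73] 4.5
(0.4288, 0.0272, 0.1, 256.7, 4.5) -> [-20.8, 0.0, 0.0] [5.0, -0.81, -1.09] 4.5
```

Emit:
{"api": "servo_tool", "payload": {
  "deltas": [
    [[0,0,0],[0,4,0.5],0],
    [[0,0,0],[0,8,1.5],0],
    [[0,0,0],[0,12,2.8],4.5],
    [[0,0,0],[0,12,2.8],4.5]
  ]
}}

```text
clock: 21.0
tool_pos: [0.5586, -0.0029, 0.2563]
orientation: [116.4, 89.8, -61.2]
force: [0.6, 0.0, 0.5]
opening: 0.011
```

Emit:
{"api": "servo_tool", "payload": {
  "deltas": [
    [[-32.5,0,0],[5.5,-0.6,13],4.5],
    [[-32.5,0,0],[5.5,-0.6,13],4.5],
    [[-32.5,0,0],[5.5,-0.6,13],4.5],
    [[-32.5,0,0],[5.5,-0.6,13],4.5],
    [[-32.5,0,0],[5.5,-0.6,13],4.5]
  ]
}}

```text
clock: 21.5
tool_pos: [0.4281, -0.0023, 0.2015]
orientation: [103.1, 89.8, -41.9]
force: [1.0, 0.6, 0.7]
opening: 0.0446
```

Emit:
{"api": "servo_tool", "payload": {
  "deltas": [
    [[-20.8,0,0],[5,-1.1,-0.7],4.5],
    [[-20.8,0,0],[5,-1.1,-0.7],4.5],
    [[-20.8,0,0],[5,-1.1,-0.7],4.5],
    [[-20.8,0,0],[5,-1.1,-0.7],4.5]
  ]
}}

```text
clock: 21.9
tool_pos: [0.4288, 0.0112, 0.1515]
orientation: [83.2, 89.8, -41.1]
force: [-0.2, 0.3, 0.3]
opening: 0.0449
```

Run:
```python
from plan import *
plan([(.4288,.0272,.06,256.7,4.5),(.4288,.0272,.002,256.7,4.5)])
```

```text
at [0.4288 0.0112 0.1515] phi -124.3 F [-0.2  0.3  0.3] op 0.0449 t 21.9
(0.4288, 0.0272, 0.06, 256.7, 4.5) -> [-21.0, 0.1, -0.2] [9.15, -0.94, -1.33] 4.5
(0.4288, 0.0272, 0.002, 256.7, 4.5) -> [0.0, 0.0, 0.0] [5.8, 0.0, 0.0] 4.5
```

Emit:
{"api": "servo_tool", "payload": {
  "deltas": [
    [[-21,0.1,-0.2],[4,-0.9,-1.3],4.5],
    [[-21,0.1,-0.2],[9.1,-0.9,-1.3],4.5],
    [[-21,0.1,-0.2],[9.1,-0.9,-1.3],4.5],
    [[-21,0.1,-0.2],[9.1,-0.9,-1.3],4.5],
    [[-21,0.1,-0.2],[9.1,-0.9,-1.3],4.5]
  ]
}}

```text
clock: 22.4
tool_pos: [0.4302, 0.0273, 0.0611]
orientation: [121.8, 89.9, 18.3]
force: [-0.6, -0.1, -0.4]
opening: 0.0449
```

Run:
```python
from plan import *
plan([(.4288,.0272,.002,256.7,4.5)])
```

```text
at [0.4302 0.0273 0.0611] phi -103.56 F [-0.6 -0.1 -0.4] op 0.0449 t 22.4
(0.4288, 0.0272, 0.002, 256.7, 4.5) -> [-0.3, -0.1, -0.1] [5.91, -0.15, 0.05] 4.5
```

Emit:
{"api": "servo_tool", "payload": {
  "deltas": [
    [[-0.3,0,0],[3,-0.1,0],4.5],
    [[-0.3,0,0],[5,-0.1,0],4.5],
    [[-0.3,0,0],[5.8,-0.1,0],4.5],
    [[-0.3,0,0],[5.8,-0.1,0],4.5],
    [[-0.3,0,0],[5.8,-0.1,0],2.2]
  ]
}}

```text
clock: 22.9
tool_pos: [0.4303, 0.0279, 0.0041]
orientation: [123.2, 89.8, 19.9]
force: [0.5, 0.0, -0.4]
opening: 0.0415
```

Emit:
{"api": "servo_tool", "payload": {
  "deltas": [
    [[0,0,0],[0,0,0],0],
    [[0,0,0],[0,0,0],0],
    [[0,0,0],[0,0,0],0],
    [[0,0,0],[0,0,0],0]
  ]
}}

```text
clock: 23.3
tool_pos: [0.431, 0.0283, 0.0049]
orientation: [124.5, 89.7, 21.2]
force: [-0.8, 0.6, 6.7]
opening: 0.023
```

Emit:
{"api": "servo_tool", "payload": {
  "deltas": [
    [[0,0,0],[-2,0,0],0],
    [[0,0,0],[-6,0,0],0],
    [[0,0,0],[-10,0,0],0],
    [[0,0,0],[-14,0,0],0],
    [[0,0,0],[-14,0,0],0]
  ]
}}

```text
clock: 23.8
tool_pos: [0.4333, 0.0292, 0.1504]
orientation: [125.3, 89.1, 22.1]
force: [0.8, -0.2, -0.4]
opening: 0.0229
```

Run:
```python
from plan import *
plan([(.53,-.02,.16,272.5,0),(.590,-.003,.14,272.5,0)])
```

```text
at [0.4333 0.0292 0.1504] phi -103.24 F [ 0.8 -0.2 -0.4] op 0.0229 t 23.8
(0.53, -0.02, 0.16, 272.5, 0) -> [-15.7, -0.4, -0.8] [-0.85, 10.55, 2.57] 0
(0.59, -0.003, 0.14, 272.5, 0) -> [0.0, 0.0, 0.0] [2.0, 6.07, -1.44] 0
```

Emit:
{"api": "servo_tool", "payload": {
  "deltas": [
    [[-15.7,-0.4,-0.8],[-0.8,10.5,2.6],0],
    [[-15.7,-0.4,-0.8],[-0.8,10.5,2.6],0],
    [[-15.7,-0.4,-0.8],[-0.8,10.5,2.6],0],
    [[-15.7,-0.4,-0.8],[-0.8,10.5,2.6],0]
  ]
}}

```text
clock: 24.2
tool_pos: [0.5313, -0.0213, 0.159]
orientation: [-64.0, 90.0, -151.7]
force: [-1.0, -0.3, -0.7]
opening: 0.0233
```

Emit:
{"api": "servo_tool", "payload": {
  "deltas": [
    [[0,0,0],[1,3,-0.7],0],
    [[0,0,0],[2,6,-1.4],0],
    [[0,0,0],[2,6,-1.4],0],
    [[0,0,0],[2,6,-1.4],0]
  ]
}}

```text
clock: 24.6
tool_pos: [0.5897, -0.0046, 0.1379]
orientation: [-79.7, 89.8, -167.4]
force: [-0.6, -0.6, -0.7]
opening: 0.0229
```

Run:
```python
from plan import *
plan([(.5915,-.001,.08,272.5,0)])
```

```text
at [ 0.5897 -0.0046  0.1379] phi -87.69 F [-0.6 -0.6 -0.7] op 0.0229 t 24.6
(0.5915, -0.001, 0.08, 272.5, 0) -> [-0.2, 0.0, 0.2] [5.79, 0.21, -0.35] 0
```

Emit:
{"api": "servo_tool", "payload": {
  "deltas": [
    [[-0.2,0,0.2],[2,0.2,-0.3],0],
    [[-0.2,0,0.2],[4,0.2,-0.3],0],
    [[-0.2,0,0.2],[5.8,0.2,-0.3],0],
    [[-0.2,0,0.2],[5.8,0.2,-0.3],0],
    [[-0.2,0,0.2],[5.8,0.2,-0.3],0]
  ]
}}

```text
clock: 25.1
tool_pos: [0.5908, -0.0016, 0.0807]
orientation: [42.3, 89.9, -45.2]
force: [0.0, 0.5, 0.7]
opening: 0.0233
```

Run:
```python
from plan import *
snap('top','top7');snap('side','side7')
plan([(.5915,-.001,.062,272.5,0)])
a=cv2.imread('pics/top7.png')[175:240,295:375];b=cv2.imread('pics/side7.png')[170:250,295:365]
cv2.imwrite('pics/v7.png',np.hstack([cv2.resize(a,(480,390),interpolation=cv2.INTER_CUBIC),cv2.resize(b,(315,360),interpolation=cv2.INTER_CUBIC)[:390] if 0 else cv2.resize(b,(320,390),interpolation=cv2.INTER_CUBIC)]))
```

```text
at [ 0.5918 -0.0014  0.0814] phi -87.47 F [ 0.7 -0.3 -0. ] op 0.0231 t 25.2
(0.5915, -0.001, 0.062, 272.5, 0) -> [0.0, 0.0, -0.1] [1.94, -0.04, -0.04] 0
```

View pics/v7.png

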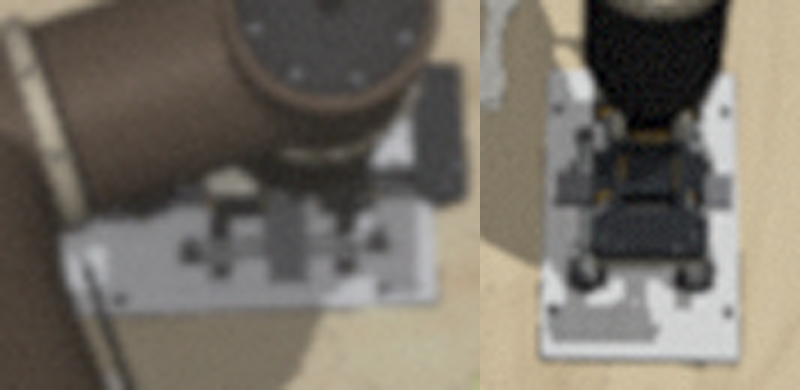

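Run:
```python
from plan import *
s=load('side7');g=s['image'].mean(2)
for r in range(206,213): print(r,g[r,308:324].astype(int).tolist(),g[r,340:356].astype(int).tolist())
for r in range(222,229): print(r,g[r,308:324].astype(int).tolist(),g[r,334:350].astype(int).tolist())
J=np.array([.5897,-.001]);a=np.radians(2.5)
ex=np.array([np.cos(a),np.sin(a)])
print('bar ends if centred, z=.082',proj(s,[np.r_[J+k*.065*ex,.082] for k in(-1,1)]).round(2).tolist())
```

```text
206 [112, 128, 132, 119, 81, 76, 76, 72, 77, 75, 77, 58, 45, 40, 41, 32] [48, 49, 45, 60, 91, 116, 129, 136, 139, 152, 173, 183, 182, 183, 184, 181]
207 [114, 129, 137, 117, 81, 74, 73, 72, 76, 78, 75, 61, 47, 42, 40, 38] [46, 42, 43, 61, 98, 119, 121, 121, 121, 136, 171, 188, 179, 181, 181, 178]
208 [113, 124, 139, 118, 85, 75, 78, 79, 76, 75, 75, 59, 49, 45, 47, 41] [57, 49, 44, 63, 100, 117, 119, 119, 121, 138, 173, 190, 184, 183, 180, 184]
209 [111, 124, 138, 114, 81, 75, 74, 78, 76, 79, 75, 61, 53, 60, 64, 57] [67, 62, 43, 57, 98, 116, 123, 121, 121, 138, 178, 189, 183, 181, 182, 179]
210 [111, 123, 129, 103, 79, 70, 71, 73, 70, 75, 70, 56, 50, 67, 66, 57] [77, 69, 41, 49, 96, 114, 123, 118, 119, 140, 177, 188, 183, 181, 182, 182]
211 [110, 124, 122, 96, 74, 70, 70, 70, 66, 65, 56, 53, 55, 74, 73, 55] [82, 78, 50, 55, 91, 110, 111, 110, 108, 132, 175, 193, 184, 179, 182, 181]
212 [114, 127, 131, 116, 106, 107, 112, 107, 95, 80, 75, 69, 75, 83, 72, 58] [74, 73, 58, 85, 109, 121, 128, 126, 125, 142, 176, 193, 183, 185, 184, 180]
222 [123, 134, 142, 136, 138, 131, 118, 111, 98, 92,
[... 355 characters left out ...]
92, 84, 70, 90, 150, 196, 210, 212]
225 [179, 202, 193, 165, 143, 119, 84, 56, 62, 89, 116, 114, 80, 53, 73, 104] [123, 128, 124, 102, 64, 60, 87, 101, 100, 87, 71, 79, 137, 191, 208, 212]
226 [190, 204, 209, 191, 162, 123, 76, 46, 52, 66, 88, 101, 80, 46, 82, 127] [141, 141, 128, 94, 47, 41, 72, 93, 96, 84, 73, 85, 150, 195, 211, 211]
227 [177, 196, 211, 206, 178, 133, 80, 45, 42, 51, 65, 74, 61, 50, 97, 153] [168, 145, 126, 85, 38, 36, 66, 80, 82, 75, 62, 92, 161, 206, 211, 210]
228 [161, 198, 209, 212, 195, 153, 95, 59, 43, 35, 36, 54, 69, 88, 131, 182] [192, 170, 137, 97, 52, 38, 52, 59, 65, 57, 59, 100, 166, 205, 213, 212]
bar ends if centred, z=.082 [[310.92, 208.23], [349.72, 208.72]]
```

Bar ends measure 311.3/349.5 px against 310.9/349.7 predicted for centred: good. Lower.

Emit:
{"api": "servo_tool", "payload": {
  "deltas": [
    [[0,0,0],[0.6,0,0],0],
    [[0,0,0],[1.2,0,0],0],
    [[0,0,0],[1.6,0,0],0],
    [[0,0,0],[1.8,0,0],0],
    [[0,0,0],[1.9,0,0],0]
  ]
}}

```text
clock: 25.7
tool_pos: [0.5917, -0.0015, 0.0619]
orientation: [78.3, 89.9, -9.2]
force: [0.0, 0.1, -0.7]
opening: 0.0233
```

Emit:
{"api": "servo_tool", "payload": {
  "deltas": [
    [[0,0,0],[0.05,0,0],0],
    [[0,0,0],[0.1,0,0],0]
  ]
}}

```text
clock: 25.9
tool_pos: [0.5918, -0.0015, 0.061]
orientation: [76.1, 89.9, -11.4]
force: [-0.4, -0.1, 1.8]
opening: 0.0227
```

Emit:
{"api": "servo_tool", "payload": {
  "deltas": [
    [[0,0,0],[0,0,0],3.6],
    [[0,0,0],[0,0,0],3.6],
    [[0,0,0],[0,0,0],3.6]
  ]
}}

```text
clock: 26.2
tool_pos: [0.5919, -0.0015, 0.0611]
orientation: [79.1, 89.9, -8.4]
force: [-0.7, -0.2, -0.8]
opening: 0.035
```

Emit:
{"api": "servo_tool", "payload": {
  "deltas": [
    [[0,0,0],[-1,0,0],3.6],
    [[0,0,0],[-3,0,0],3.6],
    [[0,0,0],[-7,0,0],3.6],
    [[0,0,0],[-11,0,0],3.6],
    [[0,0,0],[-11,0,0],3.6]
  ]
}}

```text
clock: 26.7
tool_pos: [0.5951, -0.001, 0.1782]
orientation: [92.8, 89.3, 5.4]
force: [0.9, 0.6, 0.1]
opening: 0.0359
```

Run:
```python
from plan import *
plan([(.56,-.1,.22,272.5,3.6),(.46,.0,.25,272.5,3)])
```

```text
at [ 0.5951 -0.001   0.1782] phi -87.4 F [0.9 0.6 0.1] op 0.0359 t 26.7
(0.56, -0.1, 0.22, 272.5, 3.6) -> [0.1, 0.0, -0.7] [-4.24, -3.91, 9.73] 3.6
(0.46, 0.0, 0.25, 272.5, 3) -> [0.0, 0.0, 0.0] [-3.0, -9.55, -10.43] 3
```

Emit:
{"api": "servo_tool", "payload": {
  "deltas": [
    [[0,0,-0.7],[-4,-1,1],3],
    [[0,0,-0.7],[-8,-2,2],3],
    [[0,0,-0.7],[-12,-3,3],3],
    [[0,0,-0.7],[-16,-3.5,3],3],
    [[0,0,-0.7],[-17.5,-4,3],3]
  ]
}}

```text
clock: 27.2
tool_pos: [0.555, -0.0336, 0.3582]
orientation: [96.9, 89.5, 9.5]
force: [1.0, 0.4, 0.3]
opening: 0.0304
```

Run:
```python
from plan import *
J=np.array([.5897,-.001]);a=np.radians(2.5);Rz=np.array([[np.cos(a),-np.sin(a)],[np.sin(a),np.cos(a)]])
snap('side','side8');snap('top','top8');s=load('side8')
for th in(1.70,1.74,1.78,1.82):
  P=[np.r_[J+Rz@[x,.1-.225*np.cos(th)],.078+.225*np.sin(th)] for x in(-.009,-.03,-.052)]
  print(th,proj(s,P).round(1).tolist(),proj(load('top8'),P).round(1).tolist())
h=J+Rz@[-.045,.1-.225*np.cos(1.78)];print(h)
plan([(h[0],.05,.36,272.5,3),(h[0],h[1],.345,272.5,3)])
a=cv2.imread('pics/top8.png')[175:240,280:360];b=cv2.imread('pics/side8.png')[110:240,290:360]
cv2.imwrite('pics/v8.png',np.hstack([cv2.resize(a,(480,390),interpolation=cv2.INTER_CUBIC),cv2.resize(b,(315,585),interpolation=cv2.INTER_CUBIC)[:390]]))
```

```text
1.7 [[329.5, 138.3], [322.6, 138.2], [315.3, 138.1]] [[303.1, 195.6], [303.4, 202.3], [303.7, 209.4]]
1.74 [[329.5, 136.2], [322.6, 136.1], [315.3, 136.0]] [[300.3, 195.8], [300.5, 202.5], [300.8, 209.6]]
1.78 [[329.5, 134.1], [322.6, 134.0], [315.4, 133.9]] [[297.4, 196.0], [297.7, 202.7], [297.9, 209.8]]
1.82 [[329.4, 132.2], [322.6, 132.1], [315.4, 132.0]] [[294.6, 196.3], [294.8, 203.0], [295.1, 210.0]]
[0.53834263 0.1436257 ]
at [ 0.5547 -0.0332  0.3568] phi -87.41 F [ 0.7  0.2 -0.4] op 0.0302 t 27.3
(np.float64(0.5383426347293241), 0.05, 0.36, 272.5, 3) -> [0.1, -0.1, -0.4] [-0.32, -1.26, -8.39] 3
(np.float64(0.5383426347293241), np.float64(0.14362570017230442), 0.345, 272.5, 3) -> [0.0, 0.0, 0.0] [1.5, 0.41, -9.35] 3
```

View pics/v8.png

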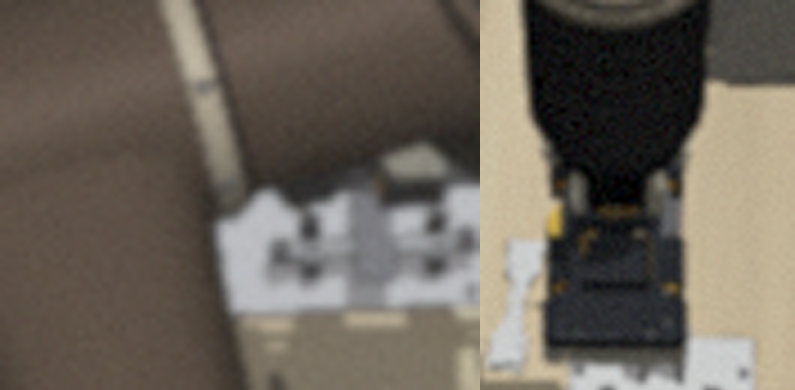

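Emit:
{"api": "servo_tool", "payload": {
  "deltas": [
    [[0,0,-0.4],[-0.3,-0.5,-4],3],
    [[0,0,-0.4],[-0.3,-1.3,-8.4],3],
    [[0,0,-0.4],[-0.3,-1.3,-8.4],3],
    [[0,0,-0.4],[-0.3,-1.3,-8.4],3]
  ]
}}

```text
clock: 27.7
tool_pos: [0.5375, 0.051, 0.3594]
orientation: [-157.1, 89.9, 115.6]
force: [-0.8, -0.4, 0.6]
opening: 0.0299
```

Emit:
{"api": "servo_tool", "payload": {
  "deltas": [
    [[0,0,0],[0,0.4,-4.5],3],
    [[0,0,0],[1,0.4,-9.3],3],
    [[0,0,0],[1.5,0.4,-9.3],3],
    [[0,0,0],[1.5,0.4,-9.3],3],
    [[0,0,0],[1.5,0.4,-9.3],3]
  ]
}}

```text
clock: 28.2
tool_pos: [0.5372, 0.1431, 0.3443]
orientation: [-123.4, 89.9, 149.3]
force: [-0.3, 0.1, 0.2]
opening: 0.03
```

Run:
```python
from plan import *
plan([(.5383,.1436,.292,272.5,3)])
snap('side','side9')
b=cv2.imread('pics/side9.png')[100:180,280:370]
cv2.imwrite('pics/v9.png',cv2.resize(b,None,fx=6,fy=6,interpolation=cv2.INTER_CUBIC))
```

```text
at [0.5372 0.1431 0.3443] phi -87.32 F [-0.3  0.1  0.2] op 0.03 t 28.2
(0.5383, 0.1436, 0.292, 272.5, 3) -> [0.2, 0.0, 0.1] [5.23, 0.12, -0.04] 3
```

View pics/v9.png

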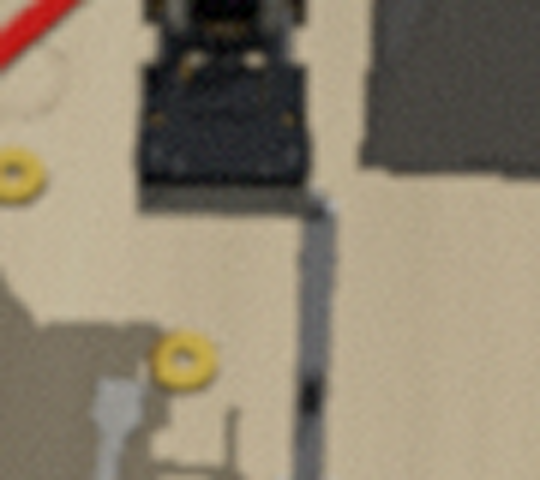

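Arm tip at side px (333,134) matches θ≈1.77. Descend over the handle and pinch.

Emit:
{"api": "servo_tool", "payload": {
  "deltas": [
    [[0,0,0],[2,0,0],3],
    [[0,0,0],[4,0,0],3],
    [[0,0,0],[5.2,0,0],3],
    [[0,0,0],[5.2,0,0],3],
    [[0,0,0],[5.2,0,0],1]
  ]
}}

```text
clock: 28.75
tool_pos: [0.5378, 0.1424, 0.2935]
orientation: [155.1, 89.9, 67.7]
force: [0.6, -1.4, 0.4]
opening: 0.0261
```

Emit:
{"api": "servo_tool", "payload": {
  "deltas": [
    [[0,0,0],[0,0,0],0],
    [[0,0,0],[0,0,0],0],
    [[0,0,0],[0,0,0],0],
    [[0,0,0],[0,0,0],0]
  ]
}}

```text
clock: 29.15
tool_pos: [0.5382, 0.1426, 0.2945]
orientation: [124.4, 89.9, 37.0]
force: [0.0, 0.1, 4.3]
opening: 0.0085
```

```bash
cat > arc.py <<'E'
from plan import *
def arc(ths,per=5,dz=None):
    o=ctrl.get_obs();p=np.array(o['tool_pos']);M=R.from_euler('xyz',o['orientation'],degrees=True).as_matrix()
    print('at',p.round(4),'F',np.round(o['force'],1),'op',round(o['opening'],4),'t',o['clock'])
    J=np.array([.5897,-.001]);a=np.radians(2.5);Rz=np.array([[np.cos(a),-np.sin(a)],[np.sin(a),np.cos(a)]])
    jl=Rz.T@(p[:2]-J); print('jig',jl.round(4))
    th0=np.pi-np.arccos(np.clip((jl[1]-.1)/.225,-1,1)); 
    hz=.078+.225*np.sin(th0); off=p[2]-hz if dz is None else dz; print('theta by y',round(th0,3),'tcp-handle z',round(off,4))
    M2=Rphi(272.5)
    for i in range(0,len(ths),per):
        rows=[]
        for th in ths[i:i+per]:
            q=np.r_[J+Rz@[-.045,.1-.225*np.cos(th)],.078+.225*np.sin(th)+off]
            rows.append((M.T@(q-p)*100).round(1).tolist())
        print('turn',np.degrees(R.from_matrix(M.T@M2).as_rotvec()).round(1).tolist(),rows); p=q; M=M2
E
python3 - <<'E'
from arc import *
arc(np.r_[np.arange(1.72,.2,-.08)])
E
```

```text
at [0.5382 0.1426 0.2945] F [0.  0.1 4.3] op 0.0085 t 29.15
jig [-0.0452  0.1457]
theta by y 1.775 tcp-handle z -0.0038
turn [0.1, -0.1, -0.1] [[-0.2, 0.0, 1.2], [-0.4, 0.0, 3.0], [-0.5, 0.0, 4.8], [-0.4, 0.0, 6.6], [-0.2, -0.0, 8.4]]
turn [0.0, 0.0, 0.0] [[0.4, 0.0, 1.8], [0.9, 0.0, 3.5], [1.5, 0.0, 5.2], [2.3, 0.0, 6.8], [3.2, 0.0, 8.3]]
turn [0.0, 0.0, 0.0] [[1.0, 0.0, 1.5], [2.2, 0.0, 2.9], [3.4, 0.0, 4.2], [4.8, 0.0, 5.3], [6.2, 0.0, 6.4]]
turn [0.0, 0.0, 0.0] [[1.5, 0.0, 1.0], [3.1, 0.0, 1.8], [4.8, 0.0, 2.5], [6.5, -0.0, 3.1]]
```

Emit:
{"api": "servo_tool", "payload": {
  "deltas": [
    [[0,0,0],[-0.2,0,1.2],0],
    [[0,0,0],[-0.4,0,3],0],
    [[0,0,0],[-0.5,0,4.8],0],
    [[0,0,0],[-0.4,0,6.6],0],
    [[0,0,0],[-0.2,0,8.4],0]
  ]
}}

```text
clock: 29.65
tool_pos: [0.5411, 0.058, 0.2961]
orientation: [167.0, 89.9, 79.6]
force: [-1.9, 1.3, -1.2]
opening: 0.0083
```

Run:
```python
from arc import *
arc(np.r_[np.arange(1.32,.2,-.08)],dz=-.004)
```

```text
at [0.5411 0.058  0.2961] F [-1.9  1.3 -1.2] op 0.0083 t 29.65
jig [-0.046   0.0611]
theta by y 1.397 tcp-handle z -0.004
turn [0.1, -0.1, -0.0] [[0.4, 0.1, 1.7], [0.9, 0.1, 3.4], [1.6, 0.1, 5.1], [2.4, 0.1, 6.7], [3.3, 0.1, 8.3]]
turn [0.0, 0.0, 0.0] [[1.0, 0.0, 1.5], [2.2, 0.0, 2.9], [3.4, 0.0, 4.2], [4.8, 0.0, 5.3], [6.2, 0.0, 6.4]]
turn [0.0, 0.0, 0.0] [[1.5, 0.0, 1.0], [3.1, 0.0, 1.8], [4.8, 0.0, 2.5], [6.5, -0.0, 3.1], [8.2, 0.0, 3.5]]
```

Emit:
{"api": "servo_tool", "payload": {
  "deltas": [
    [[0,0,0],[0.4,0,1.7],0],
    [[0,0,0],[0.9,0,3.4],0],
    [[0,0,0],[1.6,0.1,5.1],0],
    [[0,0,0],[2.4,0.1,6.7],0],
    [[0,0,0],[3.3,0.1,8.3],0]
  ]
}}

```text
clock: 30.15
tool_pos: [0.5439, -0.0261, 0.2623]
orientation: [-122.4, 89.8, 150.3]
force: [-5.1, 0.8, -1.3]
opening: 0.0086
```

Run:
```python
from arc import *
arc(np.r_[np.arange(.92,.2,-.08)],dz=-.004)
```

```text
at [ 0.5439 -0.0261  0.2623] F [-5.1  0.8 -1.3] op 0.0086 t 30.15
jig [-0.0468 -0.0231]
theta by y 0.992 tcp-handle z -0.004
turn [0.1, -0.1, 0.2] [[0.9, 0.2, 1.3], [2.1, 0.2, 2.7], [3.3, 0.2, 4.0], [4.7, 0.2, 5.2], [6.1, 0.2, 6.3]]
turn [0.0, 0.0, 0.0] [[1.5, 0.0, 1.0], [3.1, 0.0, 1.8], [4.8, 0.0, 2.5], [6.5, -0.0, 3.1]]
```

Emit:
{"api": "servo_tool", "payload": {
  "deltas": [
    [[0,0,0.2],[0.9,-0.1,1.3],0],
    [[0,0,0.2],[2.1,-0.1,2.7],0],
    [[0,0,0.2],[3.3,-0.2,4],0],
    [[0,0,0.2],[4.7,-0.2,5.2],0],
    [[0,0,0.2],[6.1,-0.2,6.3],0]
  ]
}}

```text
clock: 30.65
tool_pos: [0.5454, -0.0897, 0.2004]
orientation: [137.6, 89.8, 50.2]
force: [3.2, 3.1, -1.7]
opening: 0.0086
```

Run:
```python
from arc import *
arc(np.r_[.46,.4,.34,.28,.22,.18,.14,.1],dz=-.004)
```

```text
at [ 0.5454 -0.0897  0.2004] F [ 3.2  3.1 -1.7] op 0.0086 t 30.65
jig [-0.0481 -0.0866]
theta by y 0.593 tcp-handle z -0.004
turn [0.1, -0.1, -0.1] [[2.6, 0.3, 1.5], [3.9, 0.3, 2.1], [5.1, 0.3, 2.6], [6.4, 0.3, 3.0], [7.7, 0.3, 3.3]]
turn [0.0, 0.0, 0.0] [[0.9, -0.0, 0.2], [1.8, -0.0, 0.3], [2.7, -0.0, 0.4]]
```

Emit:
{"api": "servo_tool", "payload": {
  "deltas": [
    [[0,0,0],[1.3,0,0.9],0],
    [[0,0,0],[2.6,0.1,1.5],0],
    [[0,0,0],[3.9,0.1,2.1],0],
    [[0,0,0],[5.1,0.1,2.6],0],
    [[0,0,0],[6.4,0.1,3],0]
  ]
}}

```text
clock: 31.15
tool_pos: [0.5466, -0.1202, 0.135]
orientation: [-165.8, 89.9, 106.8]
force: [-4.1, -2.0, 0.6]
opening: 0.0091
```

Run:
```python
from arc import *
arc(np.r_[.22,.17,.13,.1,.08],dz=-.004)
```

```text
at [ 0.5466 -0.1202  0.135 ] F [-4.1 -2.   0.6] op 0.0091 t 31.15
jig [-0.0483 -0.1172]
theta by y 0.264 tcp-handle z -0.004
turn [0.1, -0.1, 0.0] [[1.2, 0.3, 0.2], [2.3, 0.3, 0.5], [3.2, 0.3, 0.6], [3.8, 0.3, 0.7], [4.3, 0.3, 0.7]]
```

Emit:
{"api": "servo_tool", "payload": {
  "deltas": [
    [[0,0,0],[1.2,-0.05,0.2],0],
    [[0,0,0],[2.3,-0.05,0.5],0],
    [[0,0,0],[3.2,-0.05,0.6],0],
    [[0,0,0],[3.8,-0.05,0.7],0],
    [[0,0,0],[4.6,-0.05,0.7],0]
  ]
}}

```text
clock: 31.65
tool_pos: [0.5467, -0.1282, 0.0888]
orientation: [-158.1, 90.0, 114.5]
force: [0.2, -10.9, 1.2]
opening: 0.0088
```

Emit:
{"api": "servo_tool", "payload": {
  "deltas": [
    [[0,0,0],[0.4,0,0],0],
    [[0,0,0],[0.8,0,0],0],
    [[0,0,0],[1.2,0,0],0],
    [[0,0,0],[1.5,0,0],0]
  ]
}}

```text
clock: 32.05
tool_pos: [0.5467, -0.1289, 0.0735]
orientation: [-31.6, 90.0, -119.0]
force: [-1.4, -8.4, 0.8]
opening: 0.0086
```

Emit:
{"api": "servo_tool", "payload": {
  "deltas": [
    [[0,0,0],[0.1,0,0.1],0],
    [[0,0,0],[0.2,0,0.1],0],
    [[0,0,0],[0.2,0,0.1],0]
  ]
}}

```text
clock: 32.35
tool_pos: [0.5468, -0.1292, 0.0712]
orientation: [-124.0, 90.0, 148.7]
force: [-1.7, 3.8, 0.4]
opening: 0.0088
```

Emit:
{"api": "servo_tool", "payload": {
  "deltas": [
    [[0,0,0],[-0.1,0,0],3],
    [[0,0,0],[-0.1,0,0],3],
    [[0,0,0],[-0.1,0,0],3]
  ]
}}

```text
clock: 32.65
tool_pos: [0.5472, -0.1292, 0.0725]
orientation: [85.7, 90.0, -1.7]
force: [0.5, 0.7, -0.5]
opening: 0.0267
```

Emit:
{"api": "servo_tool", "payload": {
  "deltas": [
    [[0,0,0],[-1,0,0],3],
    [[0,0,0],[-4,0,0],3],
    [[0,0,0],[-8,-2,0],3],
    [[0,0,0],[-13,-5,0],3],
    [[0,0,0],[-17,-8,0],3]
  ]
}}

```text
clock: 33.15
tool_pos: [0.4716, -0.133, 0.2382]
orientation: [69.5, 89.9, -17.8]
force: [1.0, -0.4, 0.2]
opening: 0.03
```

Run:
```python
from plan import *
plan([(.45,.1,.22,272.5,6)])
```

```text
at [ 0.4716 -0.133   0.2382] phi -87.33 F [ 1.  -0.4  0.2] op 0.03 t 33.15
(0.45, 0.1, 0.22, 272.5, 6) -> [0.1, 0.0, -0.1] [0.9, -0.54, -11.69] 6
(0.45, 0.1, 0.22, 272.5, 6) -> [0.1, 0.0, 0.0] [0.91, -0.55, -11.68] 6
```

Emit:
{"api": "servo_tool", "payload": {
  "deltas": [
    [[0,0,0],[0.5,-1,-11.5],6.5],
    [[0,0,0],[0.5,-1,-11.5],6.5],
    [[0,0,0],[0.5,-1,-11.5],6.5],
    [[0,0,0],[0.5,-1,-11.5],6.5]
  ]
}}

```text
clock: 33.55
tool_pos: [0.4561, -0.0169, 0.2345]
orientation: [93.3, 89.8, 6.2]
force: [0.4, -0.1, -0.5]
opening: 0.0565
```

Emit:
{"api": "servo_tool", "payload": {
  "deltas": [
    [[35,0,0],[0,-1,-12],6.5],
    [[35,0,0],[0,-1,-12],6.5],
    [[35,0,0],[0,-1,-12],6.5],
    [[35,0,0],[0,-1,-12],6.5],
    [[35,0,0],[0,-1,-12],6.5]
  ]
}}

```text
clock: 34.05
tool_pos: [0.4403, 0.1031, 0.235]
orientation: [129.1, 89.8, 6.8]
force: [0.3, -0.8, -0.4]
opening: 0.0651
```

Emit:
{"api": "servo_tool", "payload": {
  "deltas": [
    [[35,0,0],[0,-8,-8],6.5],
    [[35,0,0],[0,-8,-8],6.5],
    [[35,0,0],[0,-8,-8],6.5],
    [[35,0,0],[0,-8,-8],6.5],
    [[35,0,0],[0,-8,-8],6.5]
  ]
}}

```text
clock: 34.55
tool_pos: [0.4158, 0.2139, 0.2354]
orientation: [161.7, 89.7, 4.0]
force: [-0.4, -0.4, 0.7]
opening: 0.0649
```

Run:
```python
from plan import *
st();snap('top','top10');snap('side','side10')
a=cv2.imread('pics/top10.png')[175:265,240:380]
b=cv2.rotate(cv2.imread('pics/side10.png')[110:260,260:370],cv2.ROTATE_90_COUNTERCLOCKWISE)
a=cv2.resize(a,(620,399),interpolation=cv2.INTER_CUBIC)[:290];b=cv2.resize(b,(620,455),interpolation=cv2.INTER_CUBIC)[:310]
cv2.imwrite('pics/v10.png',np.vstack([a,b]))
```

```text
{'clock': 34.55, 'joint_pos': [51.601, 0.0483, -23.822, 0.2062, -65.9576, -29.3033], 'qvel': [-0.9084, -0.3373, -0.2319, -0.024, 0.007, -26.0702], 'tool_pos': [0.4158, 0.2139, 0.2354], 'orientation': [161.6667, 89.7448, 4.0481], 'force': [-0.3642, -0.3781, 0.6819], 'moment': [0.0679, -0.0183, -0.0432], 'opening': 0.0649}
```

View pics/v10.png

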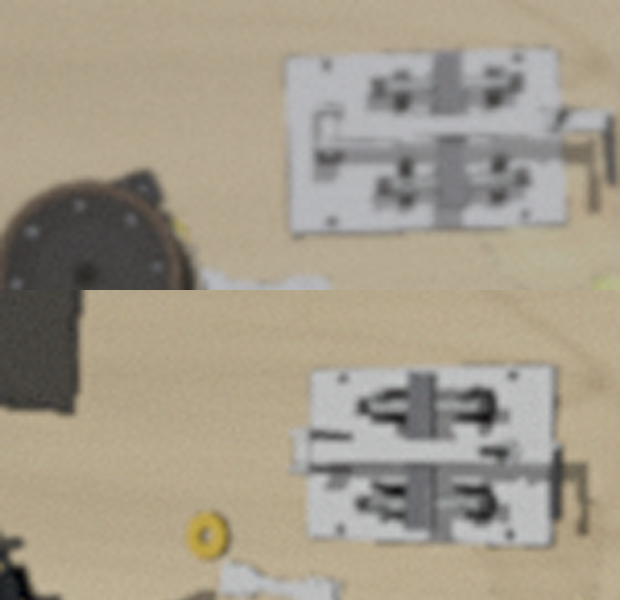

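Run:
```python
from fit import *
for nm in(['top10'],['side10'],['top10','side10']):
    p,e=fit(nm,rect(-.075,.075,-.095,.135),.012,[.5897,-.001,np.radians(2.3)],w=3); print(nm,p[:2].round(4),np.degrees(p[2]).round(2),round(e,2))
J=np.array([.5897,-.001])
def ov(n,c,k=9,w=36):
    s=load(n); x,y=[int(v) for v in c]; x-=w//2;y-=w//2
    im=cv2.resize(cv2.imread(f'pics/{n}.png')[y:y+w,x:x+w],None,fx=k,fy=k,interpolation=cv2.INTER_CUBIC)
    print(n,'crop origin',x,y)
    for yaw,col in((2.5,(0,0,255)),(1.5,(0,255,0))):
        a=np.radians(yaw);Rz=np.array([[np.cos(a),-np.sin(a)],[np.sin(a),np.cos(a)]])
        for z in(.085,.14):
            u=(proj(s,[np.r_[J+Rz@[0,-.085],z]])[0]-[x,y]+.5)*k-.5; print(yaw,z,u.round(0)); 
    return im
P=[.593,-.085,.11]
cv2.imwrite('pics/v11.png',np.hstack([ov(n,proj(load(n),[P])[0],11) for n in('top10','side10')]))
```

```text
['top10'] [ 0.5902 -0.0034] 2.36 0.61
['side10'] [ 0.5888 -0.0016] 1.89 0.5
['top10', 'side10'] [ 0.5898 -0.0022] 2.18 0.62
top10 crop origin 347 182
2.5 0.085 [207. 220.]
2.5 0.14 [225. 191.]
1.5 0.085 [208. 225.]
1.5 0.14 [225. 195.]
side10 crop origin 312 210
2.5 0.085 [207. 243.]
2.5 0.14 [213. 167.]
1.5 0.085 [202. 242.]
1.5 0.14 [208. 167.]
```

View pics/v11.png

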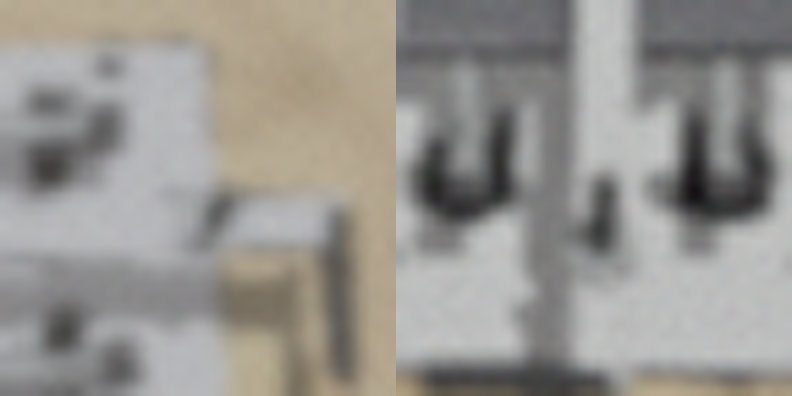

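Run:
```python
from fit import *; from plan import plan
for n in('side0','side10'):
    print(n,fit([n],circ(.022),.0095,[.504,.2347,0],yaw=False))
plan([(.504,.234,.08,165,6.5),(.504,.234,.003,165,6.5)])
```

```text
side0 (array([0.50503904, 0.22998744, 0.        ]), np.float64(0.1625362135750376))
side10 (array([0.50498268, 0.22990881, 0.        ]), np.float64(0.17095948043606757))
at [0.4159 0.2133 0.2354] phi -157.41 F [-0.4 -0.  -0.3] op 0.0652 t 34.65
(0.504, 0.234, 0.08, 165, 6.5) -> [37.6, -0.3, 0.0] [15.58, 1.45, -8.86] 6.5
(0.504, 0.234, 0.003, 165, 6.5) -> [0.0, 0.0, 0.0] [7.7, 0.0, 0.0] 6.5
```

Emit:
{"api": "servo_tool", "payload": {
  "deltas": [
    [[37.6,-0.3,0],[5,1.4,-8.9],6.5],
    [[37.6,-0.3,0],[10,1.4,-8.9],6.5],
    [[37.6,-0.3,0],[15.5,1.4,-8.9],6.5],
    [[37.6,-0.3,0],[15.5,1.4,-8.9],6.5],
    [[37.6,-0.3,0],[15.5,1.4,-8.9],6.5]
  ]
}}

```text
clock: 35.15
tool_pos: [0.5027, 0.2316, 0.0749]
orientation: [52.4, 89.4, -143.0]
force: [-0.7, 0.4, 0.5]
opening: 0.065
```

Run:
```python
from plan import *
plan([(.504,.233,.003,165,6.5)])
```

```text
at [0.5027 0.2316 0.0749] phi 164.66 F [-0.7  0.4  0.5] op 0.065 t 35.15
(0.504, 0.233, 0.003, 165, 6.5) -> [-0.3, 0.4, -0.5] [7.19, -0.23, -0.14] 6.5
```

Emit:
{"api": "servo_tool", "payload": {
  "deltas": [
    [[-0.3,0.4,-0.5],[3,-0.2,-0.1],6.5],
    [[-0.3,0.4,-0.5],[5.5,-0.2,-0.1],6.5],
    [[-0.3,0.4,-0.5],[7.1,-0.2,-0.1],6.5],
    [[-0.3,0.4,-0.5],[7.1,-0.2,-0.1],6.5],
    [[-0.3,0.4,-0.5],[7.1,-0.2,-0.1],4]
  ]
}}

```text
clock: 35.65
tool_pos: [0.5041, 0.2324, 0.0043]
orientation: [-158.1, 89.9, 7.0]
force: [-0.6, 0.2, 0.3]
opening: 0.0613
```

Emit:
{"api": "servo_tool", "payload": {
  "deltas": [
    [[0,0,0],[0,0,0],0],
    [[0,0,0],[0,0,0],0],
    [[0,0,0],[0,0,0],0],
    [[0,0,0],[0,0,0],0]
  ]
}}

```text
clock: 36.05
tool_pos: [0.5047, 0.2328, 0.0053]
orientation: [-139.8, 89.9, 25.3]
force: [-0.7, -0.0, 6.4]
opening: 0.0419
```

Run:
```python
from plan import *
plan([(.504,.233,.003,165,6.5)])
```

```text
at [0.5047 0.2328 0.0053] phi 165.03 F [-0.7 -0.   6.4] op 0.0419 t 36.05
(0.504, 0.233, 0.003, 165, 6.5) -> [0.0, -0.1, 0.1] [0.23, 0.0, 0.07] 6.5
```

Emit:
{"api": "servo_tool", "payload": {
  "deltas": [
    [[0,0,0],[-2,0,0],0],
    [[0,0,0],[-6,0,0],0],
    [[0,0,0],[-11,0,0],0],
    [[0,0,0],[-16,0,0],0],
    [[0,0,0],[-19,0,0],0]
  ]
}}

```text
clock: 36.55
tool_pos: [0.505, 0.2332, 0.1997]
orientation: [-131.7, 89.6, 33.4]
force: [0.6, 1.0, -0.9]
opening: 0.0419
```

Run:
```python
from plan import *
plan([(.592,-.086,.19,182,0),(.592,-.086,.15,182,0)])
```

```text
at [0.505  0.2332 0.1997] phi 165.07 F [ 0.6  1.  -0.9] op 0.0419 t 36.55
(0.592, -0.086, 0.19, 182, 0) -> [-8.5, -0.3, 0.3] [0.45, 14.3, -8.31] 0
(0.592, -0.086, 0.19, 182, 0) -> [-8.5, 0.0, 0.0] [0.49, 15.37, -6.12] 0
(0.592, -0.086, 0.15, 182, 0) -> [0.0, 0.0, 0.0] [4.0, 0.0, 0.0] 0
```

Emit:
{"api": "servo_tool", "payload": {
  "deltas": [
    [[-8.5,-0.3,0.3],[0.5,14.3,-8.3],0],
    [[-8.5,-0.3,0.3],[0.5,14.3,-8.3],0],
    [[-8.5,-0.3,0.3],[0.5,14.3,-8.3],0],
    [[-8.5,-0.3,0.3],[0.5,14.3,-8.3],0]
  ]
}}

```text
clock: 36.95
tool_pos: [0.5482, 0.0704, 0.1944]
orientation: [42.0, 90.0, -144.6]
force: [0.5, 0.5, -1.2]
opening: 0.042
```

Emit:
{"api": "servo_tool", "payload": {
  "deltas": [
    [[-8.5,0,0],[0.5,15.3,-6.1],0],
    [[-8.5,0,0],[0.5,15.3,-6.1],0],
    [[-8.5,0,0],[0.5,15.3,-6.1],0],
    [[-8.5,0,0],[0.5,15.3,-6.1],0],
    [[-8.5,0,0],[0.5,15.3,-6.1],0]
  ]
}}

```text
clock: 37.45
tool_pos: [0.5912, -0.0914, 0.1887]
orientation: [15.5, 89.9, -162.8]
force: [-0.5, -0.2, -2.0]
opening: 0.0417
```

Run:
```python
from plan import *
plan([(.592,-.086,.152,182,0)])
```

```text
at [ 0.5912 -0.0914  0.1887] phi -178.25 F [-0.5 -0.2 -2. ] op 0.0417 t 37.45
(0.592, -0.086, 0.152, 182, 0) -> [-0.2, 0.1, 0.0] [3.67, -0.54, -0.11] 0
```

Emit:
{"api": "servo_tool", "payload": {
  "deltas": [
    [[-0.2,0,0],[1.5,-0.5,-0.1],0],
    [[-0.2,0,0],[3,-0.5,-0.1],0],
    [[-0.2,0,0],[3.7,-0.5,-0.1],0],
    [[-0.2,0,0],[3.7,-0.5,-0.1],0],
    [[-0.2,0,0],[3.7,-0.5,-0.1],0]
  ]
}}

```text
clock: 37.95
tool_pos: [0.5921, -0.0861, 0.1522]
orientation: [23.9, 89.9, -154.1]
force: [1.2, -0.3, 0.0]
opening: 0.042
```

Run:
```python
from plan import *
plan([(.592,-.086,.13,182,0)])
P=[.592,-.086,.157]
for n in('top','side'):
    s=snap(n,n+'12');im=s['image'].astype(int);m=(im[:,:,0]-im[:,:,2]>50)
    u=proj(s,[P])[0]; x,y=u.astype(int); ys,xs=np.nonzero(m[y-14:y+15,x-14:x+15]); print(n,'pred ring centre',u.round(1),'px',len(xs), (xs+x-14).min() if len(xs) else 0,(xs+x-14).max() if len(xs) else 0,(ys+y-14).min() if len(xs) else 0,(ys+y-14).max() if len(xs) else 0)
    q=np.array(P)+np.r_[0,0,0]; t=np.linspace(0,2*np.pi,60); C=proj(s,np.c_[P[0]+.022*np.cos(t),P[1]+.022*np.sin(t),np.full(60,.157)]); print('pred box',C.min(0).round(1),C.max(0).round(1))
```

```text
at [ 0.5921 -0.0861  0.1522] phi -178.01 F [ 1.2 -0.3  0. ] op 0.042 t 37.95
(0.592, -0.086, 0.13, 182, 0) -> [0.0, 0.1, 0.0] [2.22, -0.01, 0.01] 0
top pred ring centre [367.5 198.4] px 0 0 0 0 0
pred box [361. 192.] [374.  204.8]
side pred ring centre [330.7 222.5] px 96 324 337 217 228
pred box [323.6 216. ] [337.8 229.1]
```

Emit:
{"api": "servo_tool", "payload": {
  "deltas": [
    [[0,0,0],[0.4,0.1,0],0],
    [[0,0,0],[0.8,0.1,0],0],
    [[0,0,0],[1.2,0.1,0],0],
    [[0,0,0],[1.6,0.1,0],0],
    [[0,0,0],[2,0.1,0],0]
  ]
}}

```text
clock: 38.55
tool_pos: [0.5931, -0.0878, 0.1328]
orientation: [112.3, 89.9, -65.7]
force: [1.6, -5.1, 1.6]
opening: 0.0419
```

Emit:
{"api": "servo_tool", "payload": {
  "deltas": [
    [[0,0,0],[0.4,0,0],0],
    [[0,0,0],[0.8,0,0],0]
  ]
}}

```text
clock: 38.75
tool_pos: [0.5933, -0.088, 0.1245]
orientation: [114.4, 89.9, -63.6]
force: [1.9, -2.9, 0.9]
opening: 0.0418
```

Emit:
{"api": "servo_tool", "payload": {
  "deltas": [
    [[0,0,0],[0.6,0.1,0],0],
    [[0,0,0],[1.2,0.1,0],0],
    [[0,0,0],[1.8,0.1,0],0],
    [[0,0,0],[2.4,0.1,0],0],
    [[0,0,0],[3,0.1,0],0]
  ]
}}

```text
clock: 39.25
tool_pos: [0.5931, -0.0889, 0.0938]
orientation: [103.0, 89.9, -75.0]
force: [-0.0, -0.1, -0.8]
opening: 0.0418
```

Emit:
{"api": "servo_tool", "payload": {
  "deltas": [
    [[0,0,0],[0.2,0,0],0],
    [[0,0,0],[0.4,0,0],0]
  ]
}}

```text
clock: 39.45
tool_pos: [0.5929, -0.089, 0.0895]
orientation: [77.8, 89.9, -100.2]
force: [-3.4, 1.0, 5.7]
opening: 0.0419
```

Emit:
{"api": "servo_tool", "payload": {
  "deltas": [
    [[0,0,0],[-0.1,0,0],6.2],
    [[0,0,0],[-0.1,0,0],6.2],
    [[0,0,0],[-0.1,0,0],6.2],
    [[0,0,0],[-0.1,0,0],6.2]
  ]
}}

```text
clock: 39.85
tool_pos: [0.5931, -0.089, 0.0908]
orientation: [95.8, 89.9, -82.2]
force: [0.7, -0.1, -0.0]
opening: 0.0615
```

Emit:
{"api": "servo_tool", "payload": {
  "deltas": [
    [[0,0,0],[-2,0,0],6.2],
    [[0,0,0],[-6,0,0],6.2],
    [[0,0,0],[-10,0,0],6.2],
    [[0,0,0],[-13,0,0],6.5]
  ]
}}

```text
clock: 40.25
tool_pos: [0.5936, -0.0889, 0.2236]
orientation: [142.8, 89.8, -35.2]
force: [0.4, 0.6, 0.7]
opening: 0.0641
```

Run:
```python
from plan import *; from fit import *
plan([(.44,.12,.2,182,6.5),(.411,.325,.1,182,6.5)])
snap('top','top13');snap('side','side13')
for n in('top0','top13','side0','side13'): 
    s=load(n);im=s['image'].astype(int);m=((im[:,:,0]-im[:,:,2]>60)&(im[:,:,1]-im[:,:,2]>35)).astype(np.uint8)
    k,l,stt,c=cv2.connectedComponentsWithStats(m); print(n,[(c[i].round(1).tolist(),int(stt[i,4])) for i in range(1,k) if stt[i,4]>15])
```

```text
at [ 0.5936 -0.0889  0.2236] phi -177.99 F [0.4 0.6 0.7] op 0.0641 t 40.25
(0.44, 0.12, 0.2, 182, 6.5) -> [0.0, -0.1, -0.1] [1.14, -10.71, 7.31] 6.5
(0.44, 0.12, 0.2, 182, 6.5) -> [0.0, 0.0, 0.0] [1.18, -10.7, 7.32] 6.5
(0.411, 0.325, 0.1, 182, 6.5) -> [0.0, 0.0, 0.0] [5.0, -10.3, 1.09] 6.5
(0.411, 0.325, 0.1, 182, 6.5) -> [0.0, 0.0, 0.0] [5.0, -10.29, 1.09] 6.5
top0 [([276.0, 228.7], 94), ([250.2, 254.7], 91)]
top13 [([237.4, 262.2], 104)]
side0 [([287.3, 138.3], 84), ([310.1, 159.4], 90)]
side13 [([281.6, 128.4], 90), ([329.5, 230.9], 94)]
```

Ring 1 has been knocked aside (top 250,255 → 237,262). Re-measure it.

Run:
```python
from plan import *; from fit import *
g=tri(load('top13'),[(237.4,262.2)],load('side13'),[(281.6,128.4)])[0];print(g)
for n in(['top13'],['side13']): print(n,fit(n,circ(.022),.0095,[*g[:2],0],yaw=False))
plan([(.44,.12,.2,182,6.5),(g[0],g[1],.1,182,6.5)])
```

```text
[3.84524531e-01 3.72705700e-01 1.12785868e-02 2.03644618e-05]
['top13'] (array([0.3844775 , 0.37183171, 0.        ]), np.float64(0.16360512757643145))
['side13'] (array([0.3850299 , 0.36667051, 0.        ]), np.float64(0.21371324695545185))
at [ 0.5956 -0.0889  0.2262] phi -177.96 F [-0.4 -0.1  0.4] op 0.0648 t 40.35
(0.44, 0.12, 0.2, 182, 6.5) -> [0.0, -0.5, -0.1] [1.22, -10.72, 7.41] 6.5
(0.44, 0.12, 0.2, 182, 6.5) -> [0.0, 0.0, 0.0] [1.31, -10.71, 7.41] 6.5
(np.float64(0.3845245311873695), np.float64(0.37270570035560646), 0.1, 182, 6.5) -> [0.0, 0.0, 0.0] [5.0, -12.72, 2.33] 6.5
(np.float64(0.3845245311873695), np.float64(0.37270570035560646), 0.1, 182, 6.5) -> [0.0, 0.0, 0.0] [5.0, -12.72, 2.33] 6.5
```

Emit:
{"api": "servo_tool", "payload": {
  "deltas": [
    [[0,-0.5,0],[1.2,-10.7,7.4],6.5],
    [[0,-0.5,0],[1.2,-10.7,7.4],6.5],
    [[0,-0.5,0],[1.2,-10.7,7.4],6.5],
    [[0,-0.5,0],[1.2,-10.7,7.4],6.5]
  ]
}}

```text
clock: 40.75
tool_pos: [0.5159, 0.0174, 0.2132]
orientation: [91.7, 89.9, -86.1]
force: [0.3, -1.4, -0.9]
opening: 0.0649
```

Emit:
{"api": "servo_tool", "payload": {
  "deltas": [
    [[0,0,0],[1.3,-10.7,7.4],6.5],
    [[0,0,0],[1.3,-10.7,7.4],6.5],
    [[0,0,0],[1.3,-10.7,7.4],6.5],
    [[0,0,0],[1.3,-10.7,7.4],6.5]
  ]
}}

```text
clock: 41.15
tool_pos: [0.4362, 0.1233, 0.1997]
orientation: [77.8, 90.0, -99.8]
force: [0.9, -0.2, -0.2]
opening: 0.0651
```

Emit:
{"api": "servo_tool", "payload": {
  "deltas": [
    [[0,0,0],[5,-12.6,2.3],6.5],
    [[0,0,0],[5,-12.6,2.3],6.5],
    [[0,0,0],[5,-12.6,2.3],6.5],
    [[0,0,0],[5,-12.6,2.3],6.5]
  ]
}}

```text
clock: 41.55
tool_pos: [0.4075, 0.2505, 0.1476]
orientation: [54.5, 89.8, -122.9]
force: [0.2, -1.5, -0.1]
opening: 0.0648
```

Run:
```python
from plan import *
plan([(.3847,.370,.06,182,6.5),(.3847,.370,.004,182,6.5)])
```

```text
at [0.4075 0.2505 0.1476] phi -177.48 F [ 0.2 -1.5 -0.1] op 0.0648 t 41.55
(0.3847, 0.37, 0.06, 182, 6.5) -> [0.5, 0.1, -0.1] [8.74, -12.06, 1.74] 6.5
(0.3847, 0.37, 0.004, 182, 6.5) -> [0.0, 0.0, 0.0] [5.6, 0.0, 0.0] 6.5
```

Emit:
{"api": "servo_tool", "payload": {
  "deltas": [
    [[0.5,0,0],[4,-6,0.9],6.5],
    [[0.5,0,0],[8.7,-12,1.7],6.5],
    [[0.5,0,0],[8.7,-12,1.7],6.5],
    [[0.5,0,0],[8.7,-12,1.7],6.5],
    [[0.5,0,0],[8.7,-12,1.7],6.5]
  ]
}}

```text
clock: 42.05
tool_pos: [0.3854, 0.3689, 0.059]
orientation: [60.1, 89.6, -117.9]
force: [-0.8, -0.4, -0.5]
opening: 0.0654
```

Run:
```python
from plan import *
s=snap('side','side14');im=s['image'].astype(int);m=((im[:,:,0]-im[:,:,2]>60)&(im[:,:,1]-im[:,:,2]>35)).astype(np.uint8)
k,l,stt,c=cv2.connectedComponentsWithStats(m); print([(c[i].round(1).tolist(),stt[i].tolist()) for i in range(1,k) if stt[i,4]>8])
plan([(.3847,.370,.003,182,6.5)])
```

```text
[([281.5, 128.6], [277, 125, 10, 9, 62]), ([329.7, 230.9], [324, 225, 13, 12, 107])]
at [0.3857 0.3686 0.06  ] phi -177.99 F [-0.5 -0.9  0.8] op 0.0652 t 42.1
(0.3847, 0.37, 0.003, 182, 6.5) -> [0.0, 0.1, -0.2] [5.7, -0.17, 0.08] 6.5
```

Ring unmoved and partly visible between the fingers; descend and grip.

Emit:
{"api": "servo_tool", "payload": {
  "deltas": [
    [[0,0,-0.2],[2.5,-0.2,0.1],6.5],
    [[0,0,-0.2],[4.5,-0.2,0.1],6.5],
    [[0,0,-0.2],[5.7,-0.2,0.1],6.5],
    [[0,0,-0.2],[5.7,-0.2,0.1],6.5],
    [[0,0,-0.2],[5.7,-0.2,0.1],4]
  ]
}}

```text
clock: 42.6
tool_pos: [0.3851, 0.3703, 0.004]
orientation: [-13.9, 89.9, 168.0]
force: [-0.2, 0.2, 0.2]
opening: 0.0614
```

Emit:
{"api": "servo_tool", "payload": {
  "deltas": [
    [[0,0,0],[0,0,0],0],
    [[0,0,0],[0,0,0],0],
    [[0,0,0],[0,0,0],0],
    [[0,0,0],[0,0,0],0]
  ]
}}

```text
clock: 43.0
tool_pos: [0.3855, 0.3708, 0.005]
orientation: [-68.0, 89.9, 114.0]
force: [0.1, -1.4, 6.6]
opening: 0.0417
```

Emit:
{"api": "servo_tool", "payload": {
  "deltas": [
    [[0,0,0],[-2,0,0],0],
    [[0,0,0],[-6,0,0],0],
    [[0,0,0],[-11,0,0],0],
    [[0,0,0],[-16,0,0],0],
    [[0,0,0],[-20,0,0],0]
  ]
}}

```text
clock: 43.5
tool_pos: [0.3857, 0.3707, 0.2083]
orientation: [-100.5, 89.8, 81.6]
force: [0.9, 0.6, -0.9]
opening: 0.0419
```

Run:
```python
from plan import *
plan([(.592,-.086,.2,182,0)])
```

```text
at [0.3857 0.3707 0.2083] phi -177.96 F [ 0.9  0.6 -0.9] op 0.0419 t 43.5
(0.592, -0.086, 0.2, 182, 0) -> [0.0, 0.0, 0.2] [0.22, 15.46, -6.33] 0
(0.592, -0.086, 0.2, 182, 0) -> [0.0, 0.0, 0.0] [0.28, 15.45, -6.33] 0
(0.592, -0.086, 0.2, 182, 0) -> [0.0, 0.0, 0.0] [0.27, 15.46, -6.34] 0
```

Emit:
{"api": "servo_tool", "payload": {
  "deltas": [
    [[0,0,0.2],[0.2,15.5,-6.3],0],
    [[0,0,0.2],[0.2,15.5,-6.3],0],
    [[0,0,0.2],[0.2,15.5,-6.3],0],
    [[0,0,0.2],[0.2,15.5,-6.3],0]
  ]
}}

```text
clock: 43.9
tool_pos: [0.4544, 0.2147, 0.206]
orientation: [-177.9, 90.0, 4.0]
force: [-0.8, 0.5, -0.8]
opening: 0.0419
```

Emit:
{"api": "servo_tool", "payload": {
  "deltas": [
    [[0,0,0],[0.3,15.5,-6.3],0],
    [[0,0,0],[0.3,15.5,-6.3],0],
    [[0,0,0],[0.3,15.5,-6.3],0],
    [[0,0,0],[0.3,15.5,-6.3],0]
  ]
}}

```text
clock: 44.3
tool_pos: [0.523, 0.0587, 0.2028]
orientation: [70.2, 90.0, -108.0]
force: [-0.0, 0.5, -0.3]
opening: 0.0419
```

Emit:
{"api": "servo_tool", "payload": {
  "deltas": [
    [[0,0,0],[0.3,14,-5.8],0],
    [[0,0,0],[0.3,14,-5.8],0],
    [[0,0,0],[0.3,14,-5.8],0],
    [[0,0,0],[0.3,14,-5.8],0]
  ]
}}

```text
clock: 44.7
tool_pos: [0.5863, -0.0837, 0.199]
orientation: [40.5, 89.9, -137.9]
force: [-0.9, 0.9, -2.0]
opening: 0.0422
```

Run:
```python
from plan import *
plan([(.593,-.088,.152,182,0)])
```

```text
at [ 0.5863 -0.0837  0.199 ] phi -178.43 F [-0.9  0.9 -2. ] op 0.0422 t 44.7
(0.593, -0.088, 0.152, 182, 0) -> [-0.4, 0.1, -0.1] [4.7, 0.44, -0.67] 0
```

Emit:
{"api": "servo_tool", "payload": {
  "deltas": [
    [[-0.4,0,0],[1.5,0.4,-0.7],0],
    [[-0.4,0,0],[3,0.4,-0.7],0],
    [[-0.4,0,0],[4.7,0.4,-0.7],0],
    [[-0.4,0,0],[4.7,0.4,-0.7],0],
    [[-0.4,0,0],[4.7,0.4,-0.7],0]
  ]
}}

```text
clock: 45.2
tool_pos: [0.5931, -0.0869, 0.1515]
orientation: [28.1, 89.8, -149.9]
force: [0.8, -0.4, -1.2]
opening: 0.0423
```

Run:
```python
from plan import *
plan([(.593,-.088,.13,182,0)])
s=snap('side','side15');im=s['image'].astype(int);m=((im[:,:,0]-im[:,:,2]>60)&(im[:,:,1]-im[:,:,2]>35)).astype(np.uint8)
k,l,stt,c=cv2.connectedComponentsWithStats(m); print([(c[i].round(1).tolist(),stt[i].tolist()) for i in range(1,k) if stt[i,4]>8])
im=load('side12')['image'].astype(int);m=((im[:,:,0]-im[:,:,2]>60)&(im[:,:,1]-im[:,:,2]>35)).astype(np.uint8)
k,l,stt,c=cv2.connectedComponentsWithStats(m); print('ring0 then',[(c[i].round(1).tolist(),stt[i].tolist()) for i in range(1,k) if stt[i,4]>8])
```

```text
at [ 0.5931 -0.0869  0.1515] phi -177.95 F [ 0.8 -0.4 -1.2] op 0.0423 t 45.2
(0.593, -0.088, 0.13, 182, 0) -> [0.1, 0.2, -0.1] [2.15, 0.11, 0.0] 0
[([330.5, 218.5], [326, 218, 10, 2, 20]), ([329.9, 229.0], [324, 223, 14, 14, 134]), ([289.8, 255.8], [287, 254, 6, 4, 13]), ([281.9, 265.9], [278, 261, 12, 10, 34])]
ring0 then [([281.6, 128.5], [276, 124, 12, 10, 91]), ([330.3, 218.0], [325, 217, 11, 3, 29]), ([330.3, 224.6], [324, 222, 14, 7, 60]), ([289.8, 256.2], [287, 254, 6, 5, 12]), ([280.4, 267.8], [278, 266, 5, 4, 14])]
```

Emit:
{"api": "servo_tool", "payload": {
  "deltas": [
    [[0,0,0],[0.4,0.1,0],0],
    [[0,0,0],[0.8,0.1,0],0],
    [[0,0,0],[1.2,0.1,0],0],
    [[0,0,0],[1.6,0.1,0],0],
    [[0,0,0],[2,0.1,0],0]
  ]
}}

```text
clock: 45.75
tool_pos: [0.5936, -0.088, 0.132]
orientation: [49.1, 89.9, -128.8]
force: [0.1, -0.5, -0.5]
opening: 0.0417
```

Emit:
{"api": "servo_tool", "payload": {
  "deltas": [
    [[0,0,0],[0.4,0,0],0],
    [[0,0,0],[0.8,0,0],0]
  ]
}}

```text
clock: 45.95
tool_pos: [0.5935, -0.088, 0.1236]
orientation: [45.4, 89.9, -132.6]
force: [0.5, 0.1, -0.1]
opening: 0.0419
```

Threaded without contact. Lower to the first ring (TCP ≈ 0.100).

Emit:
{"api": "servo_tool", "payload": {
  "deltas": [
    [[0,0,0],[0.5,0,0],0],
    [[0,0,0],[1.0,0,0],0],
    [[0,0,0],[1.5,0,0],0],
    [[0,0,0],[1.9,0,0],0],
    [[0,0,0],[2.2,0,0],0]
  ]
}}

```text
clock: 46.45
tool_pos: [0.5934, -0.0881, 0.1011]
orientation: [39.1, 89.9, -138.8]
force: [0.1, -0.5, -1.5]
opening: 0.0418
```

Emit:
{"api": "servo_tool", "payload": {
  "deltas": [
    [[0,0,0],[0.1,0,0],0],
    [[0,0,0],[0.2,0,0],0]
  ]
}}

```text
clock: 46.65
tool_pos: [0.5933, -0.0882, 0.0992]
orientation: [39.6, 89.9, -138.3]
force: [-2.3, 0.7, 5.3]
opening: 0.0418
```

Emit:
{"api": "servo_tool", "payload": {
  "deltas": [
    [[0,0,0],[-0.1,0,0],6.2],
    [[0,0,0],[-0.1,0,0],6.2],
    [[0,0,0],[-0.1,0,0],6.2],
    [[0,0,0],[-0.1,0,0],6.2]
  ]
}}

```text
clock: 47.05
tool_pos: [0.5934, -0.0881, 0.1003]
orientation: [44.5, 89.9, -133.5]
force: [-0.9, -0.5, 0.2]
opening: 0.0612
```

Emit:
{"api": "servo_tool", "payload": {
  "deltas": [
    [[0,0,0],[-2,0,0],6.2],
    [[0,0,0],[-6,0,0],6.2],
    [[0,0,0],[-10,0,0],6.2],
    [[0,0,0],[-14,0,0],6.2],
    [[0,0,0],[-15,0,0],6.2]
  ]
}}

```text
clock: 47.55
tool_pos: [0.5958, -0.0881, 0.2558]
orientation: [162.4, 89.6, -15.5]
force: [0.9, -0.5, -0.3]
opening: 0.0621
```

Emit:
{"api": "servo_tool", "payload": {
  "deltas": [
    [[0,0,0],[0,9,12],6.2],
    [[0,0,0],[0,12,15],6.2],
    [[0,0,0],[0,16,16],6.2],
    [[0,0,0],[0,16,16],6.2],
    [[0,0,0],[0,16,16],6.2]
  ]
}}

```text
clock: 48.05
tool_pos: [0.4393, -0.2556, 0.2553]
orientation: [163.0, 89.6, -15.0]
force: [-0.1, 0.1, -0.4]
opening: 0.0622
```

Run:
```python
from plan import *
st();snap('top','top16');snap('side','side16')
a=cv2.imread('pics/top16.png')[170:270,235:455]
b=cv2.rotate(cv2.imread('pics/side16.png')[165:265,295:365],cv2.ROTATE_90_COUNTERCLOCKWISE)
a=cv2.resize(a,(600,272),interpolation=cv2.INTER_CUBIC);b=cv2.resize(b,(460,322),interpolation=cv2.INTER_CUBIC)
b=cv2.copyMakeBorder(b,0,0,0,140,cv2.BORDER_CONSTANT)
cv2.imwrite('pics/v16.png',np.vstack([a,b]))
```

```text
{'clock': 48.05, 'joint_pos': [-7.979, 3.3442, -17.6706, 0.0519, -68.5947, 9.9736], 'qvel': [-26.3501, -3.0272, -2.7333, -0.3531, 0.1382, 25.5643], 'tool_pos': [0.4393, -0.2556, 0.2553], 'orientation': [162.9549, 89.6065, -15.0318], 'force': [-0.0929, 0.1098, -0.3813], 'moment': [0.1321, -0.1313, -0.0012], 'opening': 0.0622}
```

View pics/v16.png

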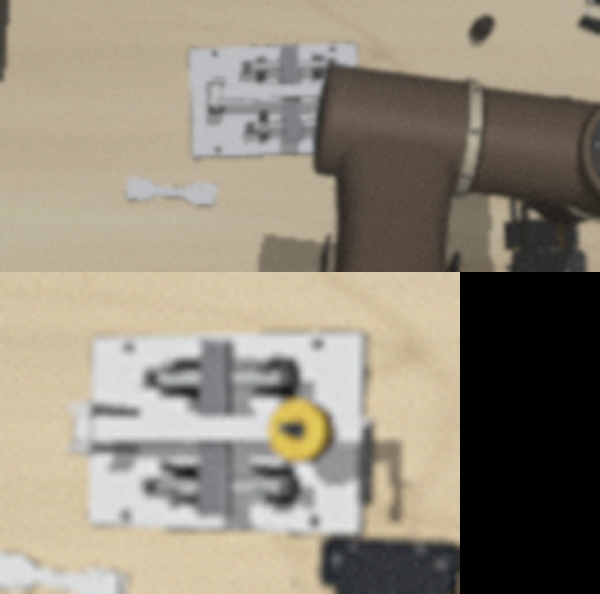

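Emit:
{"api": "servo_tool", "payload": {
  "deltas": [
    [[0,0,0],[0,0,0],6.2],
    [[0,0,0],[0,0,0],6.2],
    [[0,0,0],[0,0,0],6.2]
  ]
}}

```text
clock: 48.45
tool_pos: [0.4399, -0.2552, 0.255]
orientation: [163.3, 89.6, -14.8]
force: [0.5, 0.0, -0.4]
opening: 0.0618
```

Run:
```python
from plan import *
st(); print(ctrl.close_job())
```

```text
{'clock': 48.45, 'joint_pos': [-7.9289, 3.4104, -17.6337, 0.0473, -68.5885, 9.8565], 'qvel': [0.1806, 0.1415, 0.0772, 0.1125, 0.0068, 0.0421], 'tool_pos': [0.4399, -0.2552, 0.255], 'orientation': [163.2904, 89.6299, -14.7648], 'force': [0.4722, 0.0356, -0.387], 'moment': [0.1347, -0.0429, -0.0067], 'opening': 0.0618}
the job is handed in; nothing more can be done
None
```

I did the whole job in the order asked and handed it in at 48.5 s, with the gripper empty and clear of everything.

- **Rollers:** both were pressed home. The jaws gave way at about 12 N (far) and 18 N (near), and each roller then met the seat floor at about 20 N and 34 N. The near roller drifted about 3 mm in x during pressing, so I corrected it before the final push.
- **Bar:** laid across the middle of the rollers. Its ends measured within half a pixel of the centred position just before I lowered it.
- **Load arm:** before placing the bar I pushed the arm back to its stop, for gripper clearance. I then swung it over by its handle until it lay level on the bar. I felt no clear downward contact force there, so the nose resting on the bar is judged from the handle height and the pictures.
- **Rings:** only two were present, and both are on the post. One was knocked about 6 cm aside during the run, so I measured it again before gripping it.

The last pictures show both rollers in their forks, the bar square across them, the arm down over it and two rings stacked on the post. In the last top picture the robot's arm hid the post, so that view rests on the side camera alone. I did not measure the bystanders again. The foam looked unmoved, and the gripper stayed well above the other things as it passed them.

No check failed outright. The two cameras disagreed by up to 5 mm on the rings' y position and by about 0.7° on the jig's turn, and I settled both from the force readings. I viewed 15 pictures, one over the budget.

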